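# Lay the camshaft in its sloping rack and snap the keeper bar shut

## Task

Lay the short camshaft into the two V saddles of the sloping rack feeling for the gap of the twin saddle at the catch end so that its round flange drops into it, setting it down rather than letting it fall. Then swing the hinged keeper bar down over it and push it home past its spring plunger, so that it stays shut in its detent when you let go. Leave the other things on the bench where they are.

Things in the scene. Friction and masses are not known exactly. Their poses are not given: they have to be found in the camera images.
- camshaft: Steel camshaft, about 0.5 kg, 145 mm long, lying on the bench at the robot's right. Origin: on its axis at its centre, 18 mm above the bench. Its y axis runs along the shaft to the flange end, x is level. Grip its bare middle: journal 24 mm in diameter, free from y = -27 to +27 mm. Dark lobes at y = -31 and +31 mm reach 17 mm from the axis. Square end 36 x 36 mm at y = -78 to -64 mm.
- flange (a point): Centre of the camshaft's round thrust flange, 36 mm across, 5 mm thick, 50 mm from the shaft's centre along its +y. Beyond it the journal goes on to y = +67 mm. Lying in the rack the shaft may have any roll about its axis.
- deck: Grey sloping plate, 140 x 260 mm, of the fixed camshaft rack. Origin: centre of its upper face. x points up the slope (away from the robot), y along the rack to the catch post (robot's left), z square out of the plate, leaning 30 degrees back to the robot. Hinge post at y = -124 to -100 mm, 80 mm tall, 35 mm wide; catch post at y = 113 to 129 mm, 86 mm tall (heights along z).
- back_board (a point): Middle of the top edge of the board across the top of the slope: 70 mm tall along deck z, 6 mm thick, at deck x = 62 to 68 mm, y = -100 to 90 mm. It stands in the way of a tool held plumb: come to the saddles along the deck's z axis instead.
- seat (a point): Where the camshaft's centre lies when home in both saddles (deck x = 0, z = 33 mm, y = 0 give or take 6 mm with the twin saddle), its y axis along the deck's y. The saddles are aluminium Vs opening along deck z: walls 55 degrees from the plate, tops 41 mm out, mouth 41 mm wide. The single one spans deck y = -57 to -43 mm.
- twin (a point): Nominal place of the twin saddle near the catch, at the bottom of its V (deck x = 0, y = 50, z = 12 mm): two 6 mm cheeks with an 8 mm gap between. Its slotted foot is clamped anywhere within 4.5 mm of this point along deck y, which is not reported: feel for the gap with the flange. Riding on a cheek, the flange stands about 10 mm high and the keeper cannot shut.
- keeper_hinge (a point): Point on the keeper bar's hinge axis, in the middle of the bar's width (deck x = 0, y = -110, z = 68 mm). The axis runs along the deck's x.
- keeper_end (a point): On the keeper bar's centre line, 195 mm from the hinge axis; the bar ends at 205 mm in a round nose. Steel, 18 mm wide along deck x, 12 mm thick, 0.15 kg. A black pad, 10 mm long and 125 mm from the hinge, stands 14 mm off its underside. Shut, the bar lies along deck y over the shaft, its centre line 68 mm out from the plate, its nose under the brass plunger on the catch post.
- keeper (a joint): Keeper bar angle, rad: 0 shut in its detent, 1.57 straight out along deck z, more (to 2.15) leaning away from the shaft. Starts open. A spring pushes it open and a little friction holds it beyond about 1.5; let go short of the detent it springs up to 0.5 or more. The plunger resists from 0.06 and is passed at 0.025, then the bar snaps to 0: some 10 to 15 N square to the bar near its end.
- wrench: Bystander: open-ended spanner 150 mm long, lying just beyond the camshaft. Origin at its underside, half-way along.
- tape: Bystander: black roll of tape, 60 mm across, 19 mm high, lying in front of the rack's low edge. Origin at its underside, on its axis.
- socket: Bystander: upright steel deep socket, 30 mm across, 65 mm tall, beside the rack's catch end. Origin at its underside, on its axis.
- can_a: Bystander: spray can 66 mm across, 190 mm tall. Origin at its underside, on its axis.
- can_b: Bystander: spray can 60 mm across, 170 mm tall. Origin at its underside, on its axis.
- bowl: Bystander: steel bowl 100 mm across, 35 mm tall. Origin at its underside, on its axis.
- driver: Bystander: screwdriver 190 mm long. Origin at its underside, half-way along.
- plain_shaft: Bystander: plain steel shaft without lobes, 150 mm long with two 28 mm square collars (not the camshaft), far left. Origin at its underside, half-way along.
Things that resemble listed ones, but are neither listed nor needed, are in the scene too. Leave any brown or pink look-alike of the camshaft alone.

How it is judged:
By the outcome, as a careful person would: the job done as asked, in the order asked, and still so for the second after the job is handed in, with the robot touching nothing.
It also fails if it takes over 72 s, if anything falls off the work surface, if the arm or the gripper's body presses on something with over 40 N, if the wrist force passes 120 N, or if a joint passes its speed limit or range.

## Robot

A 7-joint arm with a two-finger parallel gripper is mounted at the origin on the work surface. World frame = base frame: x ahead of the robot, y to its left, z up, the work surface at z = 0. Lengths are in mm, angles in rad, forces in N, time in s.
With the tool pointing down it reaches from about 425 to 825 mm from the base axis. Payload 3.6 kg.
Tool frame: the origin (TCP) lies at the very end of the fingers, on their centre line; the grasp point (between the pads) lies 19 mm behind it (robot.grasp_offset is the y of the grasp point in the tool frame, in mm); y points along the fingers, x is the direction in which the jaws open and shut, and the axes are right-handed (so a half turn about y gives the same grasp; the last joint's range is limited). The gripper opens to 85 mm and grips with 20 to 120 N. Pads are 22 mm wide; open, the fingers measure 114 mm over their backs; the gripper's body (76 mm by 85 mm) begins 54 mm behind the grasp point. The pads swing forward as they close: fully open they stand 13 mm farther back than shut.
Start: joints at [1.165, 0.615, -0.013, 1.423, 0.008, 1.103, -0.04], TCP at [240.383, -603.886, 231.297] pointing down, gripper open.
Joint ranges: [-3.12, 3.12], [-0.3, 2.06], [-1.34, 1.32], [0.26, 2.42], [-1.36, 4.5], [0.01, 1.98], [-2.84, 2.84]. Speed limits (rad/s): [2.79, 2.79, 3.14, 3.14, 3.14, 3.14, 3.14].

## Interface

Orientations are given as a unit quaternion [x, y, z, w].
In Python, from station import robot gives the robot as it stands.
- The arm moves only by the tool carry_out, never from a script. Its argument "plan" is a list of rows, each a list of 3 entries, a list of its own where there are three numbers: the shift along the tool's x, y, z in m, then the turn, a rotation vector about the tool's x, y, z in degrees, then the closure in counts, from 0 (fully open) to 255 (shut). In form: [[[dx, dy, dz], [rx, ry, rz], gripper], ...]. A call has 1 to 8 rows; each row is the pose to reach, as a shift and turn from the pose commanded when the call began, along the tool's axes at that moment; what a row does not reach only later rows make up. A row lasts 1/12 s, in which the tool goes at most 41.7 mm and 7.16 degrees, less where a joint would pass 70% of its speed; a pose out of reach is approached as far as the arm can. A call with a gripper value outside its range is refused whole. The fingers move at their own pace and stop on an object; "grip_force" is the grip in N (left out, the last holds). Time passes only in rows, so rows that repeat a pose let the fingers close. It gives the time, the measured TCP pose, the force and the opening at its end, in the units of the state.
- robot.read_state(): the state, without advancing time (a new reading comes with each control period).
- robot.capture(name): name is "side" or "top"; returns a dict with "image" (400x640x3 uint8, red, green, blue), "camera_matrix" (3x3 intrinsics, pixels), "origin" and "rotation" of the camera in the world. Camera axes: x right, y up, looking along -z (the intrinsics and any distortion apply to the point x, -y, -z); pixel columns grow to the right and rows downward; lengths in mm; the calibration is good to about 2 mm. A picture is of the moment at which its call begins. There is no depth.
- robot.close_job(): hands the job in, once; it reports no verdict.
The state is a dict: "time_s": time; "joint_pos": joint angles; "dq": joint speeds; "joint_torque": joint torques, N m; "tcp_pos": TCP position; "orientation": TCP orientation; "force": force on the tool from outside, world axes, zero at the start; "moment": the same for the moment, N m; "finger_gap": opening from 0.0 (shut) to 1.0 (fully open).
Only numpy, scipy, OpenCV 4.12 (cv2) and the standard library are available. Lean on these libraries where they do the work, as an engineer would, in place of code of your own. Each camera call takes 0.05 s, during which the arm holds its last target.

## Working session

There is one attempt and no reset: what is moved stays moved. The work goes in short steps, Python scripts to look and compute and a tool call to move; the robot and the scene stay as the last step left them, time stands still between calls to the robot, and variables do not carry over. Pictures are saved under pics/ and viewed, and the job is handed in when it is done.

Besides the shell and the picture viewer there is one more tool, called after "Request:" by a JSON object that holds its "name" and its "arguments", one argument or row to a line. carry_out: Moves the arm, as the interface text tells. Its arguments: {"type":"object","properties":{"plan":{"type":"array","items":{"type":"array"}},"grip_force":{"type":"number"}},"required":["plan"]}

```bash
ls; mkdir -p pics; python3 - <<'E'
from station import robot
import cv2,json,pickle
s=robot.read_state()
print(s, robot.grasp_offset)
for n in("side","top"):
    c=robot.capture(n); pickle.dump(c,open(f'pics/{n}0.pkl','wb'))
    cv2.imwrite(f'pics/{n}0.png',c["image"][:,:,::-1])
    print(n,c["camera_matrix"],c["origin"],c["rotation"],[k for k in c])
E
```

```text
pics
{'time_s': 0.0, 'joint_pos': array([ 1.16549581,  0.61589853, -0.01262723,  1.42495426,  0.00811126,
        1.10337097, -0.04042392]), 'dq': array([ 0.00087246,  0.00077664, -0.00165841, -0.00048396, -0.00068715,
        0.00134064,  0.00091333]), 'joint_torque': array([ 2.52718303e-05, -4.69210553e+01,  2.59356732e-01, -1.71032810e+01,
        9.97937430e-03,  9.67336935e-03,  2.52603553e-05]), 'tcp_pos': array([ 240.09594846, -603.19064926,  230.13318989]), 'orientation': array([-0.58470448,  0.39766998, -0.39614343,  0.58570439]), 'force': array([-0.19720548, -0.23460736, -0.33372789]), 'moment': array([ 0.00524096, -0.02519472, -0.00524767]), 'finger_gap': 0.9929327169757483} -18.700000000000003
side [[361.67817653   0.         318.20993494]
 [  0.         361.67817653 202.12973069]
 [  0.           0.           1.        ]] [-10.60244981 726.67950642 744.00023246] [-0.13600362  0.43784516  0.84728718 -0.26814002] ['image', 'camera_matrix', 'origin', 'rotation']
top [[473.53257109   0.         326.66131885]
 [  0.         473.53257109 204.93870374]
 [  0.           0.           1.        ]] [ 283.15508194    6.85670385 1809.14735934] [ 0.03757466 -0.03955745 -0.70315464  0.70894069] ['image', 'camera_matrix', 'origin', 'rotation']
```

View pics/side0.png

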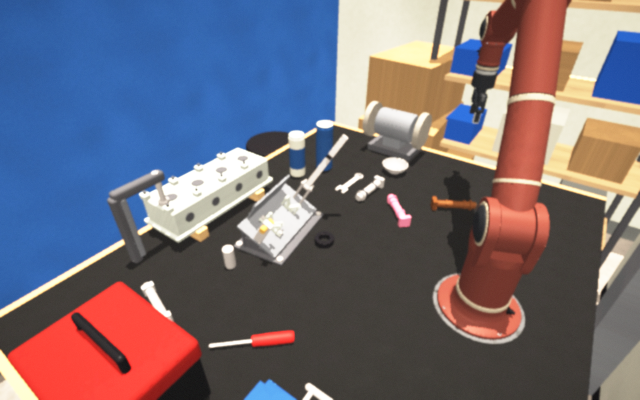

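View pics/top0.png

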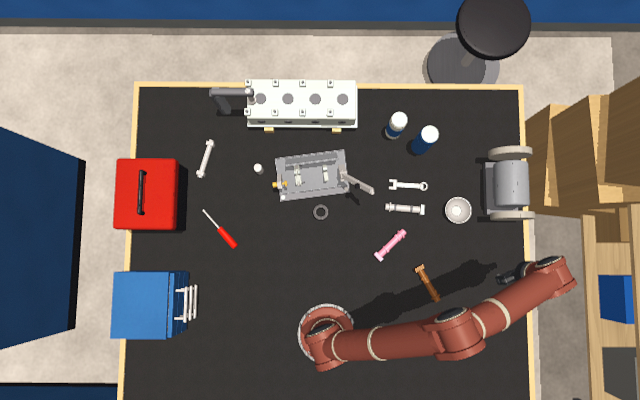

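The side view shows the rack near (280,222) and the steel camshaft at (370,188). In the top view, the possible camshafts are steel (405,209), pink (391,245), brown (428,282) and the plain shaft (205,158). By the description I choose the steel one beside the spanner, and I'll check it in a close crop.

```bash
python3 - <<'E'
import cv2
t=cv2.imread('pics/top0.png'); s=cv2.imread('pics/side0.png')
def crop(im,x0,y0,x1,y1,k,n):
    c=cv2.resize(im[y0:y1,x0:x1],None,fx=k,fy=k,interpolation=cv2.INTER_CUBIC); cv2.imwrite(n,c)
crop(t,380,170,440,220,12,'pics/t_cam.png')
crop(t,265,140,385,230,6,'pics/t_rack.png')
crop(s,330,160,410,220,10,'pics/s_cam.png')
crop(s,220,120,360,280,3.75*1,'pics/s_rack.png')
E
```

```text
(no output)
```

View pics/t_cam.png

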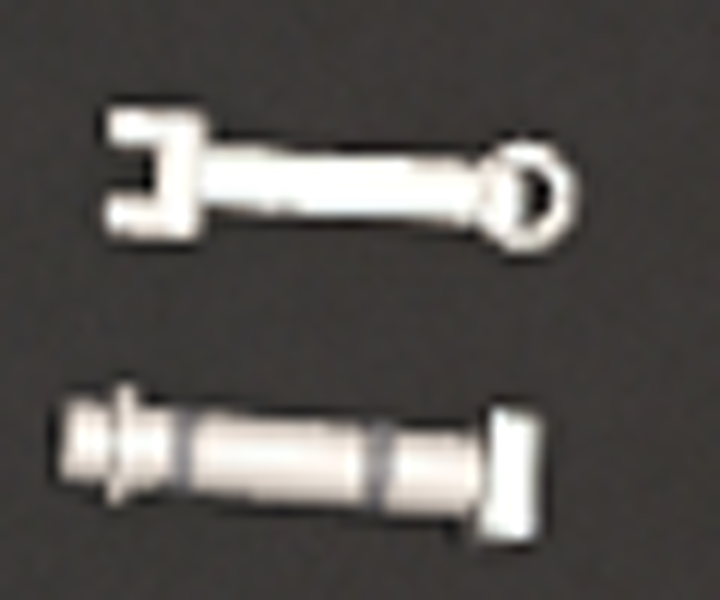

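View pics/t_rack.png

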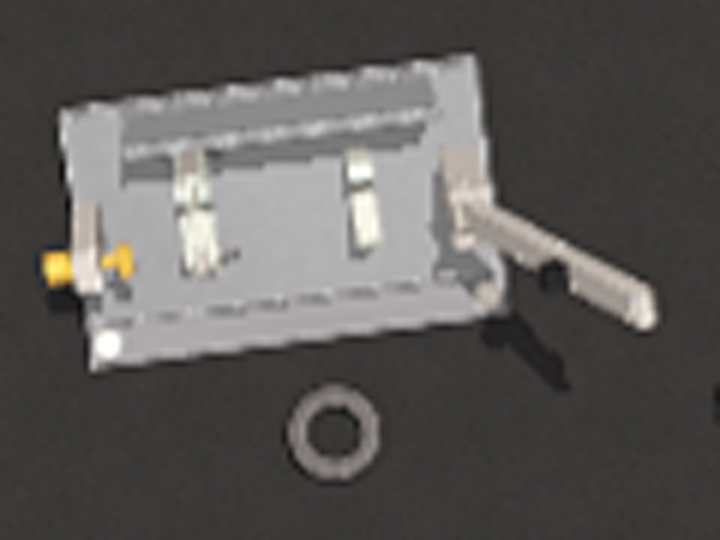

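View pics/s_cam.png

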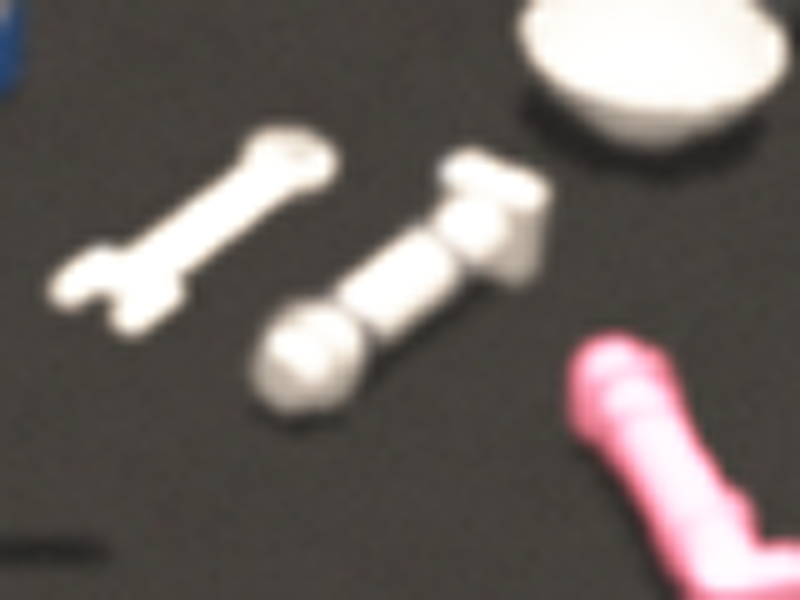

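View pics/s_rack.png

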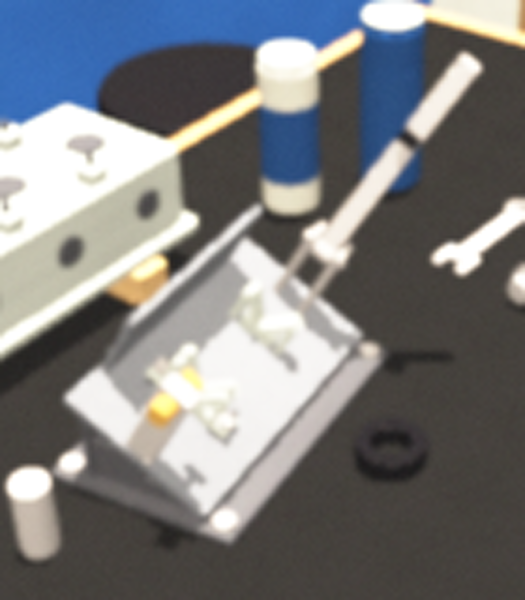

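The crop confirms the camshaft: steel, two dark lobes, flange at the left (+y), square end at the right. I'll fit its pose and the rack's using both views.

```bash
cat > h.py <<'E'
import numpy as np,pickle
from scipy.spatial.transform import Rotation as R
from scipy.optimize import least_squares
def cam(n):
    return pickle.load(open(f'pics/{n}0.pkl','rb'))
C={n:cam(n) for n in('top','side')}
def proj(n,P):
    c=C[n]; p=(np.atleast_2d(P)-c['origin'])@R.from_quat(c['rotation']).as_matrix()
    K=c['camera_matrix']; return np.c_[K[0,0]*p[:,0]/-p[:,2]+K[0,2],K[1,1]*-p[:,1]/-p[:,2]+K[1,2]]
def plane(n,uv,z):
    c=C[n];K=c['camera_matrix'];d=np.array([(uv[0]-K[0,2])/K[0,0],-(uv[1]-K[1,2])/K[1,1],-1])
    d=R.from_quat(c['rotation']).as_matrix()@d; o=np.array(c['origin']); return o+d*(z-o[2])/d[2]
def deckR(yaw,tilt=np.radians(30)):
    # x up slope, y along, z leaning back to robot
    return (R.from_euler('z',yaw)*R.from_euler('y',-tilt)).as_matrix()
def tri(u1,u2):
    A=[];o=[]
    f=lambda P:np.r_[proj('top',P)[0]-u1,proj('side',P)[0]-u2]
    r=least_squares(f,[500,0,50]);return r.x,r.fun
E
cat > fit.py <<'E'
from h import *
T=lambda x,y:(265+x/6-.42,140+y/6-.42); S=lambda x,y:(220+x/3.75-.37,120+y/3.75-.37)
obs=[((70,130,0),'top',T(62,108)),((70,-130,0),'top',T(475,57)),
((65,90,70),'top',T(125,152)),((65,-100,70),'top',T(430,115)),
((70,130,0),'side',S(68,397)),((-70,130,0),'side',S(205,515)),((-70,-130,0),'side',S(362,340)),
((65,-100,70),'side',S(260,207)),
((0,-50,26),'top',T(364,205)),((0,0+50,26),'top',T(197,215)),((0,121,86),'top',T(88,240))]
def res(p):
    M=deckR(p[3]);o=p[:3]
    return np.concatenate([proj(n,o+M@np.array(q))[0]-uv for q,n,uv in obs])
r=least_squares(res,[600,0,60,0],loss='soft_l1')
print(r.x,np.degrees(r.x[3]));print(np.round(res(r.x).reshape(-1,2),1))
pose=r.x;np.save('rack.npy',pose)
M=deckR(pose[3])
for nm,q in dict(seat=(0,0,33),hinge=(0,-110,68),cheek=(0,50,41)).items(): print(nm,pose[:3]+M@np.array(q))
# keeper angle
# shaft
T2=lambda x,y:(380+x/12-.46,170+y/12-.46); S2=lambda x,y:(330+x/10-.45,160+y/10-.45)
print('flange',plane('top',T2(122,443),18),'lobes',plane('top',T2(182,452),18),plane('top',T2(376,467),18),'sq',plane('top',T2(513,473),18),'end',plane('top',T2(65,440),18))
E
python3 fit.py
```

```text
[6.00260964e+02 6.03137043e+01 4.93827253e+01 1.27781265e-01] 7.32132720435706
[[-0.3  0.8]
 [ 0.5  1.2]
 [-0.2 -0.4]
 [ 1.7 -0.5]
 [-1.3  0.1]
 [-0.8  0.2]
 [-0.1 -0.9]
 [ 0.1  0.3]
 [-0.  -1. ]
 [ 1.1  0.5]
 [-0.2  4.4]]
seat [583.89548733  58.21104639  77.96156363]
hinge [580.55588287 -53.12222376 108.27245276]
cheek [573.55640839 107.29366497  84.88976686]
flange [ 475.6300415  -237.34230182   18.        ] lobes [ 472.91916281 -256.35621206   18.        ] [ 468.65163528 -317.84938543   18.        ] sq [ 467.10229515 -361.28228406   18.        ] end [ 476.43564621 -219.26463837   18.        ]
```

```bash
cat > ov.py <<'E'
from h import *
import cv2,sys
def draw(pose,tag,kang=None):
    M=deckR(pose[3]);o=pose[:3]
    def box(x0,x1,y0,y1,z0,z1):
        c=[(x,y,z) for x in(x0,x1) for y in(y0,y1) for z in(z0,z1)]
        e=[(i,j) for i in range(8) for j in range(i) if bin(i^j).count('1')==1]
        return [(c[i],c[j]) for i,j in e]
    L=[]
    L+=[(s,(0,0,255)) for s in box(-70,70,-130,130,-.1,0)]
    L+=[(s,(0,255,0)) for s in box(62,68,-100,90,0,70)]
    L+=[(s,(255,0,0)) for s in box(-17.5,17.5,-124,-100,0,80)+box(-17.5,17.5,113,129,0,86)]
    L+=[(s,(255,0,255)) for s in box(-20.5,20.5,-57,-43,0,41)+box(-20.5,20.5,40,60,0,41)]
    if kang is not None:
        h=np.array([0,-110,68.]);d=np.array([0,np.cos(kang),np.sin(kang)]);n=np.array([0,-np.sin(kang),np.cos(kang)])
        L+=[((h+n*a+np.array([b,0,0]),h+d*205+n*a+np.array([b,0,0])),(0,255,255)) for a in(-6,6) for b in(-9,9)]
    for n,(x0,y0,x1,y1,k) in dict(top=(265,135,385,235,6),side=(220,110,370,275,3.6)).items():
        im=C[n]['image'][y0:y1,x0:x1,::-1]
        im=cv2.resize(im,None,fx=k,fy=k,interpolation=cv2.INTER_CUBIC)
        for (a,b),col in L:
            uv=proj(n,np.array([o+M@np.array(a),o+M@np.array(b)]))
            q=((uv-[x0,y0]+.5)*k).astype(int)
            cv2.line(im,tuple(map(int,q[0])),tuple(map(int,q[1])),col,1,cv2.LINE_AA)
        cv2.imwrite(f'pics/ov_{n}_{tag}.png',im)
if __name__=='__main__': draw(np.load('rack.npy'),sys.argv[1],float(sys.argv[2]))
E
python3 ov.py a 2.1
```

```text
(no output)
```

View pics/ov_top_a.png

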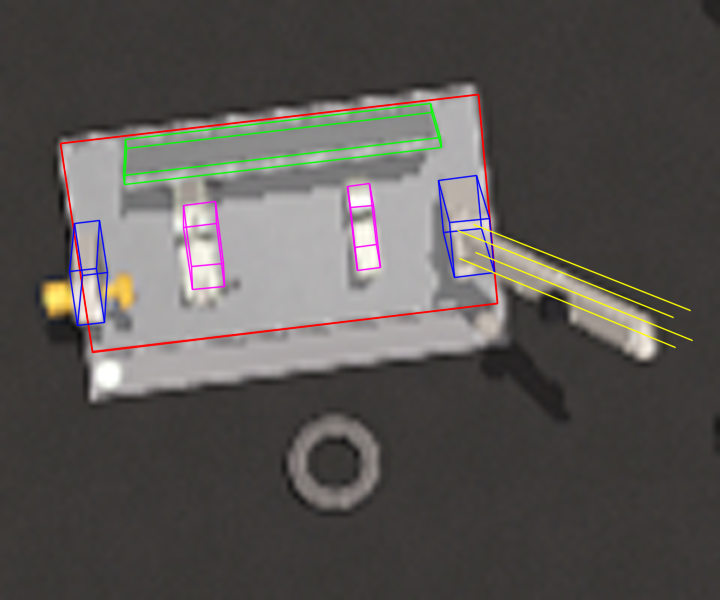

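View pics/ov_side_a.png

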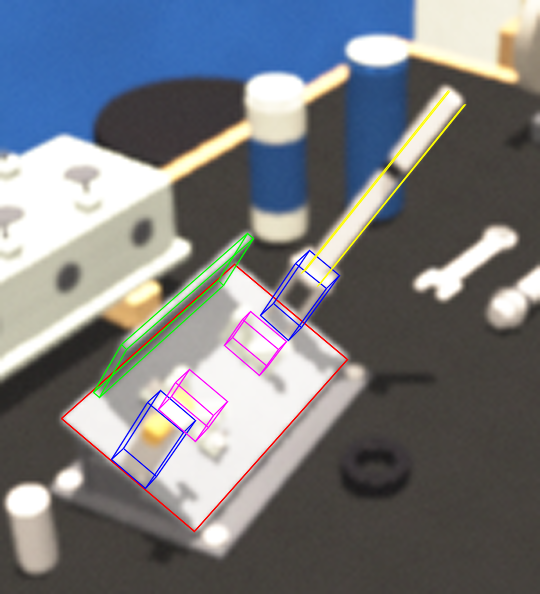

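```bash
python3 - <<'E'
import cv2
t=cv2.imread('pics/top0.png'); s=cv2.imread('pics/side0.png')
def crop(im,x0,y0,w,h,k,n):
    c=cv2.resize(im[y0:y0+h,x0:x0+w],None,fx=k,fy=k,interpolation=cv2.INTER_CUBIC)
    for i in range(0,w,5): cv2.putText(c,str(x0+i),(i*k,8),0,.3,(0,255,255),1); cv2.line(c,(i*k,10),(i*k,14),(0,255,255),1)
    for i in range(0,h,5): cv2.putText(c,str(y0+i),(0,i*k+4),0,.3,(0,255,255),1)
    cv2.imwrite(n,c)
crop(t,270,145,50,45,16,'pics/tl.png')
crop(t,310,145,45,45,16,'pics/tr.png')
crop(s,232,180,60,50,13,'pics/sl.png')
crop(s,270,170,60,50,13,'pics/sr.png')
E
```

```text
(no output)
```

View pics/tl.png

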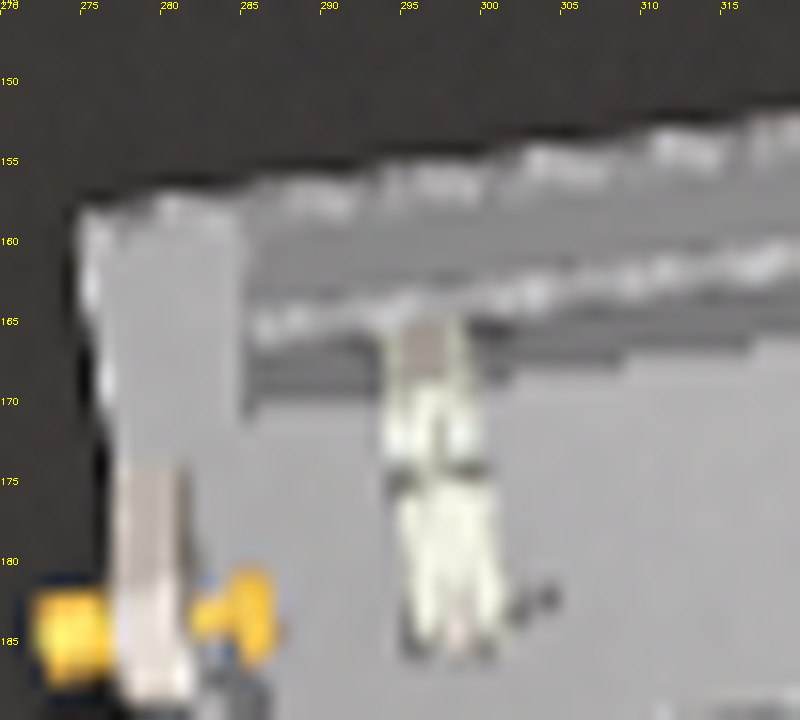

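View pics/tr.png

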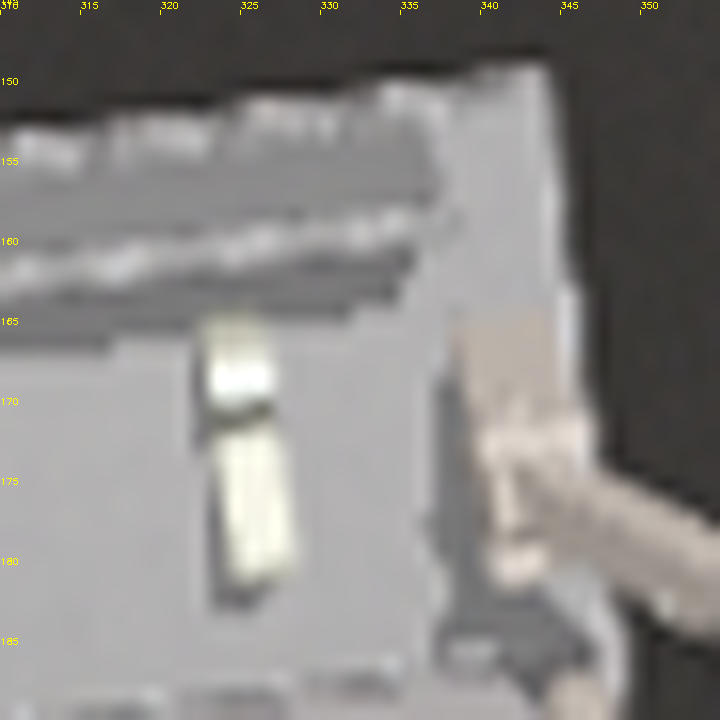

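View pics/sl.png

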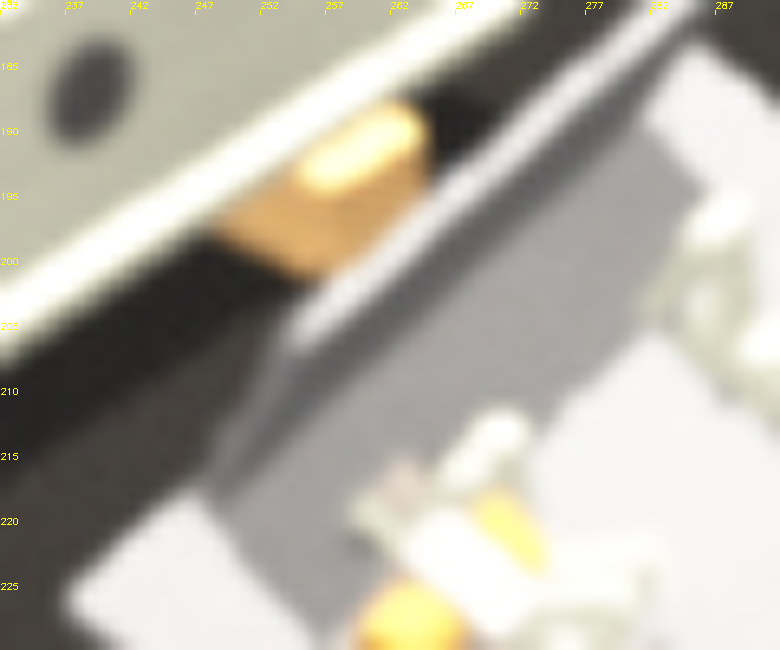

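View pics/sr.png

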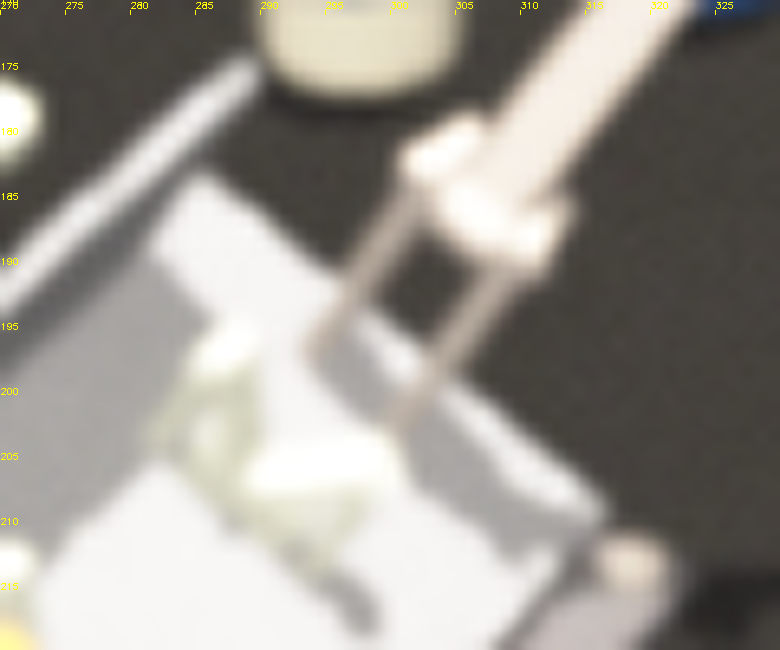

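```bash
cat > fit2.py <<'E'
from h import *
obs=[((70,130,0),'top',(274.6,157.6)),((70,-130,0),'top',(343.6,148.75)),((0,121,86),'top',(279,184.5)),
((65,90,70),'top',(285.4,165)),((65,-100,70),'top',(336.4,157.9)),((0,-50,12),'top',(324.8,170.4)),((-20.5,-50,41),'top',(326.1,180.75)),
((0,50,12),'top',(297,173.9)),((-20.5,50,41),'top',(297.9,184.8)),
((70,130,0),'side',(236.5,225.5)),((70,-130,0),'side',(285.1,183.2)),((65,-100,70),'side',(288.7,174.5)),((65,90,70),'side',(254.4,205.5)),((-70,-130,0),'side',(316.2,208.3)),((-70,130,0),'side',(274.3,257))]
def res(p):
    M=deckR(p[3]);o=p[:3];out=[]
    for i,(q,n,uv) in enumerate(obs):
        q=np.array(q,float)
        if i in(7,8): q[1]+=p[4]
        out.append(proj(n,o+M@q)[0]-uv)
    return np.concatenate(out)
r=least_squares(res,[600,60,50,.12,0],loss='soft_l1')
print(np.round(r.x,2),np.degrees(r.x[3]));print(np.round(res(r.x).reshape(-1,2),1))
np.save('rack.npy',r.x)
M=deckR(r.x[3])
for nm,q in dict(seat=(0,0,33),hinge=(0,-110,68)).items(): print(nm,r.x[:3]+M@np.array(q))
for n in('top','side'):
    rr=least_squares(lambda p:np.concatenate([proj(k,p[:3]+deckR(p[3])@np.array(q))[0]-uv for i,(q,k,uv) in enumerate(obs) if k==n and i not in(7,8)]),[600,60,50,.12]); print(n,rr.x,rr.cost)
E
python3 fit2.py
```

```text
[5.9974e+02 6.0560e+01 5.1340e+01 1.4000e-01 5.2000e+00] 7.95354890479708
[[-0.3  1.2]
 [ 0.4  1.1]
 [ 0.1 -0.1]
 [-0.4 -0.2]
 [ 1.4  0.1]
 [ 0.1  1. ]
 [-0.  -1.5]
 [ 0.   1.1]
 [-0.  -1.9]
 [ 0.2 -0. ]
 [-1.  -0.7]
 [ 0.1  0.1]
 [-0.2  0. ]
 [-0.4  0.5]
 [-0.2 -0.2]]
seat [583.39740506  58.2818656   79.91851115]
hinge [581.28646928 -53.08147643 110.22940029]
top [6.01983610e+02 6.14755441e+01 4.43148070e+01 1.40172271e-01] 3.934922046993757
side [5.98043992e+02 6.13492347e+01 5.23770282e+01 1.35535887e-01] 0.8412831171763064
```

```bash
cat >> h.py <<'E'
def plan(P,Q,step_mm=38,step_deg=6.5,grip=0,cur=None):
    """P world TCP target mm; Q rotation matrix target -> total shift in tool axes (m) & rotvec deg"""
    from station import robot
    s=robot.read_state(); T0=np.array(s['tcp_pos']);R0=R.from_quat(s['orientation'])
    d=R0.inv().apply(np.array(P)-T0)/1000; rv=np.degrees((R0.inv()*R.from_matrix(Q)).as_rotvec())
    return s,d,rv
E
python3 - <<'E'
from h import *
from station import robot
s=robot.read_state();M=R.from_quat(s['orientation']).as_matrix();print(np.round(M,3))
x=np.array([.9976,-.0687,0]);y=np.array([0,0,-1.])
for sg in(1,-1):
    Q=np.c_[sg*x,y,np.cross(sg*x,y)]
    print(sg,[np.round(a,4) for a in plan([471,-287,150],Q)[1:]])
    D=deckR(.139);Q2=np.c_[sg*D[:,0],-D[:,2],sg*D[:,1]]
    print(' deck',np.round(plan([471,-287,150],Q2)[2],1))
E
```

```text
[[ 0.37  -0.001  0.929]
 [-0.929  0.002  0.37 ]
 [-0.002 -1.    -0.   ]]
1 [array([-0.2082,  0.0807,  0.3315]), array([ -0.0768, -64.3528,  -0.1241])]
 deck [ 19.8 -74.4 -25.5]
-1 [array([-0.2082,  0.0807,  0.3315]), array([ 1.404000e-01,  1.156471e+02, -8.680000e-02])]
 deck [ 27.2 101.   21.2]
```

Request:
{"name": "carry_out", "arguments": {
  "plan": [
    [[-0.026, 0.006, 0.041], [0, -7, 0], 0],
    [[-0.052, 0.012, 0.082], [0, -14, 0], 0],
    [[-0.078, 0.018, 0.123], [0, -21, 0], 0],
    [[-0.104, 0.025, 0.164], [0, -28, 0], 0],
    [[-0.13, 0.03, 0.205], [0, -35, 0], 0],
    [[-0.156, 0.036, 0.246], [0, -42, 0], 0],
    [[-0.182, 0.042, 0.287], [0, -49, 0], 0],
    [[-0.205, 0.05, 0.326], [0, -56, 0], 0]
  ]
}}

```text
time_s: 0.77
tcp_pos: [435.4, -334.7, 189.1]
orientation: [-0.703, 0.074, -0.074, 0.703]
force: [1.0, -0.3, -1.5]
finger_gap: 0.998
```

```bash
cat > g.py <<'E'
from h import *
import sys
x=np.array([.9976,-.0687,0]);y=np.array([0,0,-1.]);Q=np.c_[x,y,np.cross(x,y)]
s,d,r=plan([float(a) for a in sys.argv[1:4]],Q);print(s['time_s'],s['tcp_pos'],np.round(s['joint_pos'],2),s['force'],s['finger_gap']);print(np.round(d,4),np.round(r,2))
E
python3 g.py 471 -287 60
```

```text
0.7667 [ 435.40901507 -334.66252011  189.14728286] [ 0.81  0.52 -0.29  1.77  0.19  0.88  0.22] [ 1.0175398  -0.29173829 -1.54229467] 0.9981450372547277
[0.025  0.1291 0.054 ] [-0.   -8.02 -0.01]
```

Request:
{"name": "carry_out", "arguments": {
  "plan": [
    [[0, 0, 0], [0, 0, 0], 0],
    [[0, 0, 0], [0, 0, 0], 0]
  ]
}}

```text
time_s: 0.93
tcp_pos: [436.6, -332.9, 188.8]
orientation: [-0.702, 0.074, -0.073, 0.704]
force: [-1.2, -1.5, 0.6]
finger_gap: 0.999
```

```bash
python3 g.py 471 -287 60
```

```text
0.9333 [ 436.57420416 -332.94835036  188.83671904] [ 0.81  0.52 -0.3   1.77  0.19  0.88  0.22] [-1.24809603 -1.53745379  0.64467258] 0.9986541099892691
[0.0243 0.1289 0.0517] [-0.14 -7.97 -0.03]
```

Request:
{"name": "carry_out", "arguments": {
  "plan": [
    [[0.012, 0.03, 0.026], [0, -4, 0], 100],
    [[0.0243, 0.065, 0.0517], [0, -8, 0], 100],
    [[0.0243, 0.1, 0.0517], [0, -8, 0], 100],
    [[0.0243, 0.119, 0.0517], [0, -8, 0], 100],
    [[0.0243, 0.119, 0.0517], [0, -8, 0], 100],
    [[0.0243, 0.119, 0.0517], [0, -8, 0], 100]
  ]
}}

```text
time_s: 1.43
tcp_pos: [468.3, -292.4, 69.6]
orientation: [-0.707, 0.028, -0.026, 0.707]
force: [0.4, -1.1, 0.9]
finger_gap: 0.613
```

```bash
python3 g.py 471 -287 4; cat > look.py <<'E'
from station import robot
import cv2,sys,pickle
tag=sys.argv[1]
for a in sys.argv[2:]:
    n,x0,y0,x1,y1,k=a.split(',');x0,y0,x1,y1=map(int,(x0,y0,x1,y1));k=float(k)
    c=robot.capture(n);im=c['image'][y0:y1,x0:x1,::-1]
    cv2.imwrite(f'pics/{tag}_{n}.png',cv2.resize(im,None,fx=k,fy=k,interpolation=cv2.INTER_CUBIC))
E
python3 look.py a top,370,160,450,220,10 side,330,140,420,215,8
```

```text
1.4333 [ 468.25785269 -292.4343764    69.60096847] [ 0.69  0.69 -0.27  1.87  0.29  0.62  0.16] [ 0.40885654 -1.08765211  0.93477773] 0.6126059954226731
[0.0025 0.0656 0.0056] [ 0.01 -0.51 -0.16]
```

View pics/a_top.png

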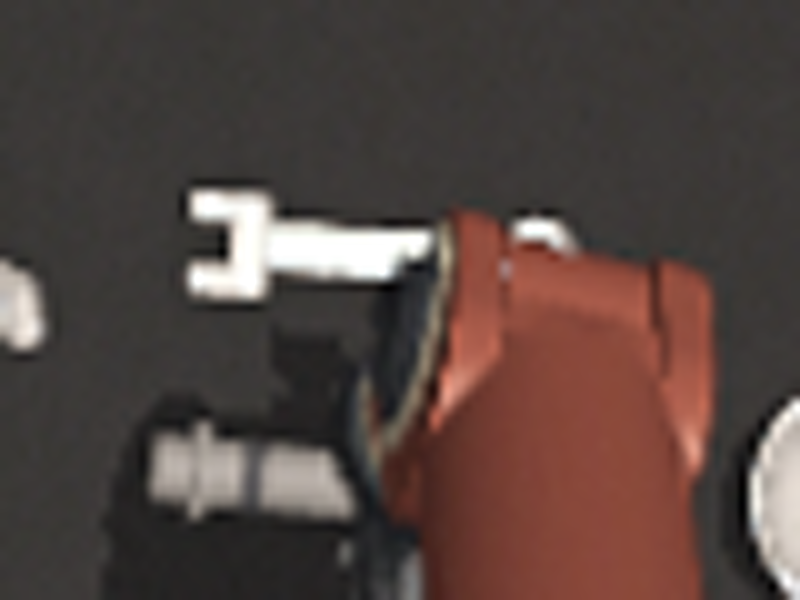

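View pics/a_side.png

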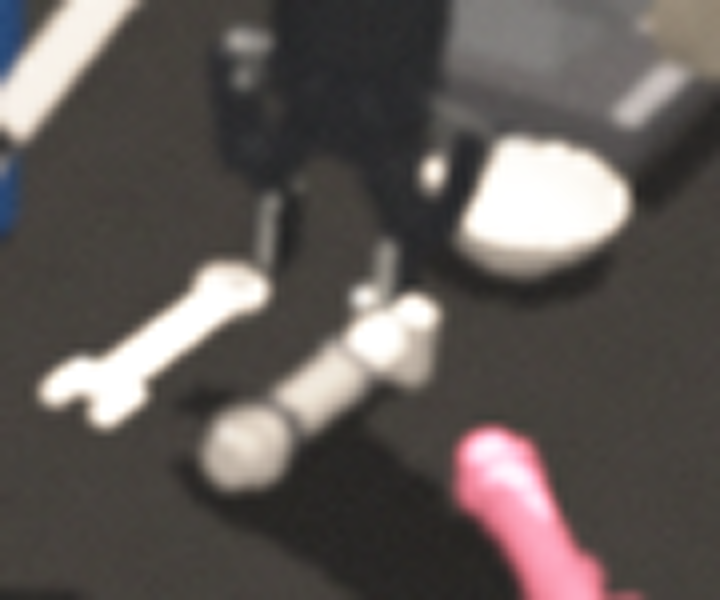

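The gripper straddles the shaft at about (330,370) in the side crop. I'll cross-check the shaft's centre from the side camera before going down.

```bash
python3 - <<'E'
from h import *
S2=lambda x,y:(330+x/10-.5,160+y/10-.5)
for p in [(405,285),(300,355),(370,320),(448,265)]: print(plane('side',S2(*p),18))
print(proj('side',[[471,-287,18],[472.9,-256,18],[468.6,-318,18]]))
E
```

```text
[ 468.5070216  -294.53652695   18.        ]
[ 477.27805259 -232.4345785    18.        ]
[ 467.78913242 -266.70770461   18.        ]
[ 461.98033971 -315.73638201   18.        ]
[[368.41215707 188.70409906]
 [363.81109242 192.39038343]
 [372.99696958 185.1690368 ]]
```

Request:
{"name": "carry_out", "arguments": {
  "plan": [
    [[0.0025, 0.025, 0.0056], [0, 0, 0], 100],
    [[0.0025, 0.045, 0.0056], [0, 0, 0], 100],
    [[0.0025, 0.055, 0.0056], [0, 0, 0], 100],
    [[0.0025, 0.055, 0.0056], [0, 0, 0], 100]
  ]
}}

```text
time_s: 1.87
tcp_pos: [471.7, -286.2, 14.9]
orientation: [-0.707, 0.027, -0.026, 0.707]
force: [0.3, 0.8, -0.1]
finger_gap: 0.605
```

```bash
python3 g.py 471 -287 4
```

```text
1.8667 [ 471.70513376 -286.23902593   14.90278884] [ 0.65  0.78 -0.22  1.9   0.33  0.51  0.12] [ 0.30682541  0.83232124 -0.06986852] 0.6050797127255972
[-0.0006  0.0109 -0.0008] [-0.   -0.42 -0.09]
```

Request:
{"name": "carry_out", "arguments": {
  "plan": [
    [[0, 0.006, 0], [0, 0, 0], 100],
    [[0, 0.0105, 0], [0, 0, 0], 100],
    [[0, 0.0105, 0], [0, 0, 0], 255],
    [[0, 0.0105, 0], [0, 0, 0], 255],
    [[0, 0.0105, 0], [0, 0, 0], 255],
    [[0, 0.0105, 0], [0, 0, 0], 255],
    [[0, 0.0105, 0], [0, 0, 0], 255],
    [[0, 0.0105, 0], [0, 0, 0], 255]
  ],
  "grip_force": 70
}}

```text
time_s: 2.53
tcp_pos: [472.7, -285.9, 5.7]
orientation: [0.707, -0.026, 0.027, -0.706]
force: [-1.0, 0.5, 5.8]
finger_gap: 0.252
```

```bash
python3 g.py 471 -287 150;python3 look.py b  side,330,140,420,215,8
```

```text
2.5333 [ 472.66237896 -285.92497598    5.66090689] [ 0.64  0.79 -0.22  1.9   0.33  0.49  0.12] [-1.01686405  0.46405672  5.76355575] 0.25196815783793247
[-0.0015 -0.1443 -0.0013] [ 0.03 -0.38  0.03]
```

View pics/b_side.png

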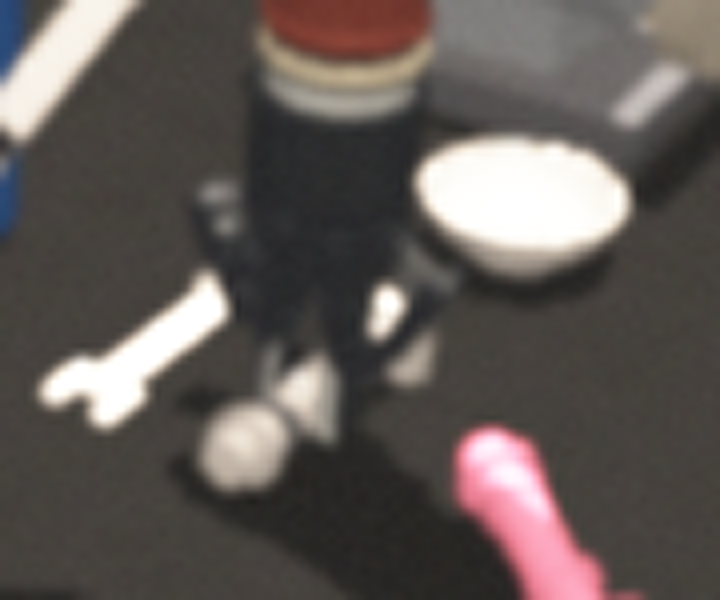

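Request:
{"name": "carry_out", "arguments": {
  "plan": [
    [[0, -0.015, 0], [0, 0, 0], 255],
    [[0, -0.05, 0], [0, 0, 0], 255],
    [[0, -0.09, 0], [0, 0, 0], 255],
    [[0, -0.13, 0], [0, 0, 0], 255],
    [[0, -0.17, 0], [0, 0, 0], 255],
    [[0, -0.2, 0], [0, 0, 0], 255],
    [[0, -0.2, 0], [0, 0, 0], 255],
    [[0, -0.2, 0], [0, 0, 0], 255]
  ],
  "grip_force": 100
}}

```text
time_s: 3.25
tcp_pos: [472.5, -285.7, 205.3]
orientation: [0.707, -0.026, 0.027, -0.706]
force: [-0.1, -1.1, -5.9]
finger_gap: 0.244
```

```bash
cat > d.py <<'E'
from h import *
import sys
# target grasp point in deck coords -> TCP
p=np.load('rack.npy');D=deckR(p[3]);o=p[:3]
Q=np.c_[D[:,0],-D[:,2],D[:,1]]
q=np.array([float(a) for a in sys.argv[1:4]])   # TCP in deck coordinates
s,d,r=plan(o+D@q,Q)
print(round(s['time_s'],2),'tcp',np.round(s['tcp_pos'],1),'deckTCP',np.round(D.T@(np.array(s['tcp_pos'])-o),1),'j',np.round(s['joint_pos'],2))
print('F deck',np.round(D.T@s['force'],1),'M deck',np.round(D.T@s['moment'],2),'gap',round(s['finger_gap'],3));print('target',np.round(o+D@q,1),'d',np.round(d,4),'r',np.round(r,2))
E
python3 d.py 0 0 100;python3 look.py c  side,300,100,420,190,6
```

```text
3.25 tcp [ 472.5 -285.7  205.3] deckTCP [ -73.6 -325.4  220.3] j [ 0.73  0.51 -0.34  1.74  0.21  0.93  0.23]
F deck [-3.2 -1.  -5. ] M deck [ 0.09  0.1  -0.  ] gap 0.244
target [550.2  53.6 137.9] d [0.052  0.0672 0.3443] r [  3.26 -11.95 -29.8 ]
```

View pics/c_side.png

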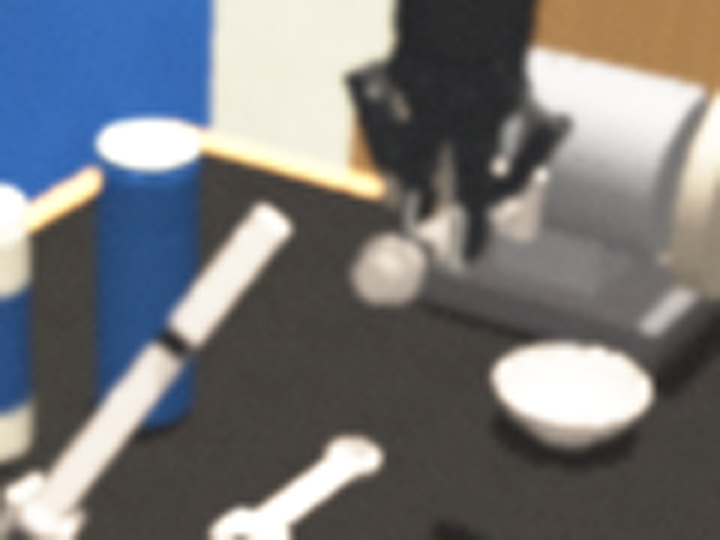

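```bash
cat > wp.py <<'E'
from h import *
import sys
# wp.py x y z frac(0..1 of tilt/deck orientation from present)
p=np.load('rack.npy');D=deckR(p[3]);Q=np.c_[D[:,0],-D[:,2],D[:,1]]
x,y,z,f=map(float,sys.argv[1:5])
s,d,r=plan([x,y,z],Q);print(np.round(s['tcp_pos'],1),np.round(s['joint_pos'],2),'d',np.round(d,3),'r',np.round(r*f,1),'dist',np.linalg.norm(d))
E
python3 wp.py 420 -150 240 0.4; python3 wp.py 450 54 230 1;python3 wp.py 525 54 185 1
```

```text
[ 470.9 -285.2  203.3] [ 0.73  0.51 -0.34  1.74  0.21  0.93  0.23] d [-0.061 -0.036  0.131] r [  1.2  -4.8 -12. ] dist 0.14903723028554136
[ 470.9 -285.2  203.3] [ 0.73  0.51 -0.34  1.74  0.21  0.93  0.23] d [-0.046 -0.026  0.337] r [  3.1 -12.  -30.1] dist 0.3408566221161273
[ 470.9 -285.2  203.3] [ 0.73  0.51 -0.34  1.74  0.21  0.93  0.23] d [0.029 0.019 0.342] r [  3.1 -12.  -30.1] dist 0.34392911986735203
```

Request:
{"name": "carry_out", "arguments": {
  "plan": [
    [[-0.02, -0.01, 0.03], [0.3, -1, -3], 255],
    [[-0.04, -0.022, 0.06], [0.6, -2.5, -6], 255],
    [[-0.06, -0.036, 0.095], [1, -4, -9], 255],
    [[-0.063, -0.036, 0.13], [1.2, -4.8, -12], 255],
    [[-0.063, -0.036, 0.165], [1.5, -6, -15], 255],
    [[-0.063, -0.036, 0.2], [2, -8, -20], 255],
    [[-0.063, -0.036, 0.24], [2.5, -10, -25], 255],
    [[-0.06, -0.033, 0.275], [3, -11.5, -29], 255]
  ]
}}

```text
time_s: 3.97
tcp_pos: [428.6, -6.2, 234.8]
orientation: [-0.671, -0.219, -0.131, 0.696]
force: [0.4, -1.9, -5.9]
finger_gap: 0.246
```

```bash
python3 wp.py 450 54 230 1;python3 d.py 0 0 150
```

```text
[428.6  -6.2 234.8] [ 0.48  0.13 -0.52  2.38  0.08  0.14  0.03] d [0.023 0.018 0.057] r [ 0.1 -0.5 -1.2] dist 0.0640952304912064
3.97 tcp [428.6  -6.2 234.8] deckTCP [-63.1 -42.5 248.3] j [ 0.48  0.13 -0.52  2.38  0.08  0.14  0.03]
F deck [-2.8 -1.9 -5.2] M deck [-0.17  1.08 -0.05] gap 0.246
target [525.5  50.2 181.2] d [0.0647 0.0968 0.0433] r [ 0.12 -0.55 -1.21]
```

Request:
{"name": "carry_out", "arguments": {
  "plan": [
    [[0.02, 0.0, 0.015], [0, -0.3, -0.6], 255],
    [[0.045, 0.0, 0.035], [0, -0.5, -1.2], 255],
    [[0.0647, 0.03, 0.0473], [0, -0.5, -1.2], 255],
    [[0.0647, 0.07, 0.0473], [0, -0.5, -1.2], 255],
    [[0.0647, 0.105, 0.0473], [0, -0.5, -1.2], 255],
    [[0.0647, 0.14, 0.0473], [0, -0.5, -1.2], 255],
    [[0.0647, 0.147, 0.0473], [0, -0.5, -1.2], 255],
    [[0.0647, 0.147, 0.0473], [0, -0.5, -1.2], 255]
  ]
}}

```text
time_s: 4.63
tcp_pos: [529.3, 53.0, 152.4]
orientation: [-0.681, -0.209, -0.108, 0.694]
force: [-0.3, -0.5, -5.6]
finger_gap: 0.244
```

```bash
python3 d.py 0 4 60; python3 look.py e top,265,120,385,220,6 side,220,110,340,210,6
```

```text
4.63 tcp [529.3  53.  152.4] deckTCP [-10.8   2.2 122.9] j [-0.04  0.43 -0.15  2.24  1.21  0.09 -1.2 ]
F deck [-3.1 -0.5 -4.7] M deck [ 0.13  1.05 -0.12] gap 0.244
target [569.5  60.4 103.3] d [0.0152 0.062  0.0022] r [ 0.56  0.63 -4.07]
```

View pics/e_top.png

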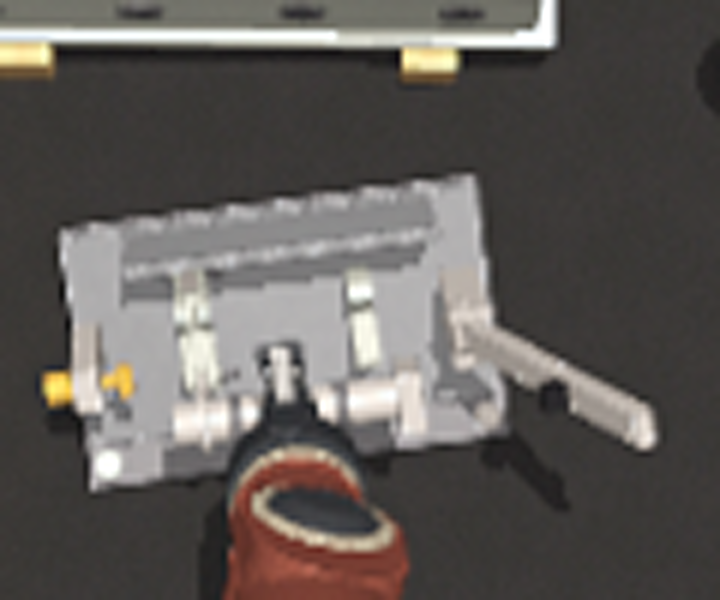

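View pics/e_side.png

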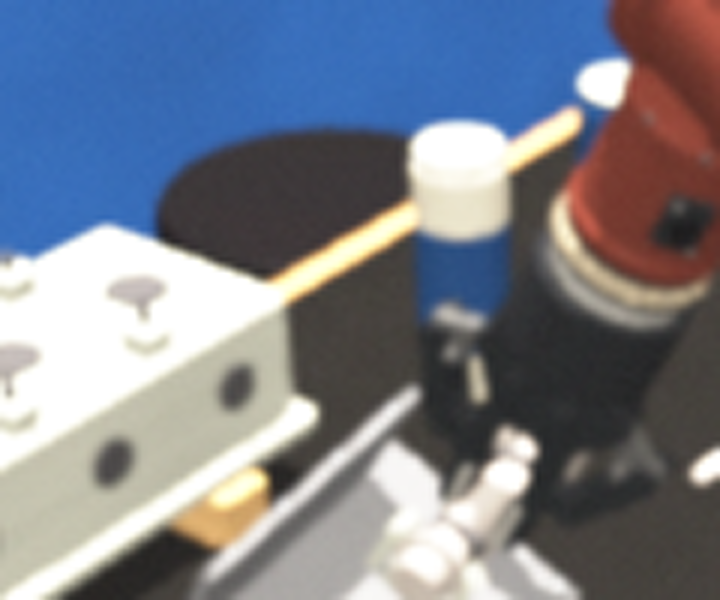

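```bash
python3 - <<'E'
from h import *
from station import robot
s=robot.read_state();Rt=R.from_quat(s['orientation']);T=np.array(s['tcp_pos'])
p=np.load('rack.npy');D=deckR(p[3]);o=p[:3]
for dz in (-4,-2,0,2,4):
    f=T+Rt.apply([0,-12.5,50+dz]); e=T+Rt.apply([0,-12.5,-71+dz]); print(dz,proj('top',f),proj('top',e),D.T@(f-o))
    # camera pixel for twin at y
for y in(46,48,50,52,54): print(y,proj('top',o+D@np.array([-20.5,y,41])),proj('top',o+D@np.array([0,y,12])))
print(Rt.as_matrix()@[0,0,1],D[:,1], D.T@Rt.as_matrix())
E
```

```text
-4 [[300.12650379 189.80844258]] [[334.28236109 185.16199417]] [-11.73875314  47.16041164 135.10497793]
-2 [[299.56176372 189.88526793]] [[333.71797598 185.23877123]] [-11.75974193  49.160208   135.08563841]
0 [[298.99701778 189.96209407]] [[333.15358502 185.31554909]] [-11.78073073  51.16000435 135.06629888]
2 [[298.43226597 190.03892102]] [[332.58918819 185.39232774]] [-11.80171953  53.1598007  135.04695936]
4 [[297.86750829 190.11574876]] [[332.02478549 185.46910719]] [-11.82270832  55.15959706 135.02761984]
46 [[300.32846476 182.55534249]] [[299.46154308 174.71417021]]
48 [[299.79189093 182.62480606]] [[298.93048359 174.78276348]]
50 [[299.25529577 182.69427238]] [[298.3994032  174.85135946]]
52 [[298.71867928 182.76374147]] [[297.86830193 174.91995813]]
54 [[298.18204147 182.83321331]] [[297.33717976 174.9885595 ]]
[-0.14256875  0.98969117 -0.01362146] [-1.38370221e-01  9.90380574e-01  6.93889390e-18] [[ 0.99727568 -0.07301432 -0.0104944 ]
 [ 0.00975979 -0.01041073  0.99989818]
 [-0.07311614 -0.99727655 -0.00966976]]
```

Request:
{"name": "carry_out", "arguments": {
  "plan": [
    [[0.01, 0.0, 0.002], [0.2, 0.3, -2], 255],
    [[0.0152, 0.0, 0.0022], [0.5, 0.6, -4], 255],
    [[0.0152, 0.02, 0.0022], [0.5, 0.6, -4], 255],
    [[0.0152, 0.045, 0.0022], [0.5, 0.6, -4], 255],
    [[0.0152, 0.055, 0.0022], [0.5, 0.6, -4], 255],
    [[0.0152, 0.055, 0.0022], [0.5, 0.6, -4], 255]
  ]
}}

```text
time_s: 5.23
tcp_pos: [567.4, 58.9, 106.9]
orientation: [-0.667, -0.227, -0.135, 0.696]
force: [-1.0, -0.5, -6.2]
finger_gap: 0.245
```

```bash
python3 d.py 0 4 45; python3 look.py f top,265,120,385,220,6 side,220,130,340,230,6
```

```text
5.23 tcp [567.4  58.9 106.9] deckTCP [-0.1  2.8 64.2] j [ 0.21  0.61 -0.51  2.23  2.1   0.33 -2.05]
F deck [-4.  -0.4 -4.8] M deck [-0.04  1.31 -0.05] gap 0.245
target [576.9  61.4  90.3] d [0.0002 0.0192 0.0011] r [-0.23 -0.35 -0.25]
```

View pics/f_top.png

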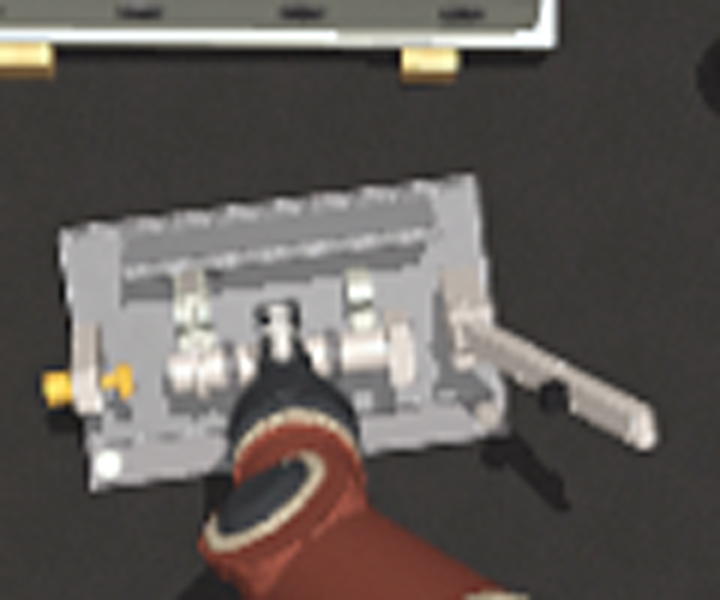

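View pics/f_side.png

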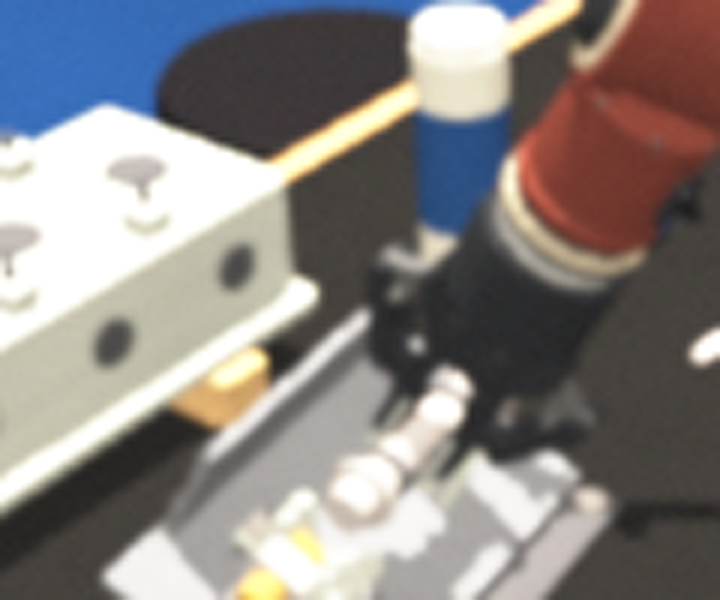

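Request:
{"name": "carry_out", "arguments": {
  "plan": [
    [[0, 0.01, 0.0012], [-0.2, -0.35, -0.25], 255],
    [[0, 0.019, 0.0012], [-0.2, -0.35, -0.25], 255],
    [[0, 0.024, 0.0012], [-0.2, -0.35, -0.25], 255],
    [[0, 0.026, 0.0012], [-0.2, -0.35, -0.25], 255],
    [[0, 0.026, 0.0012], [-0.2, -0.35, -0.25], 255]
  ]
}}

```text
time_s: 5.75
tcp_pos: [582.2, 62.1, 92.0]
orientation: [-0.67, -0.235, -0.138, 0.691]
force: [0.2, 0.4, -4.4]
finger_gap: 0.247
```

```bash
python3 d.py 0 4 33
```

```text
5.75 tcp [582.2  62.1  92. ] deckTCP [ 5.4  4.  43.8] j [ 0.22  0.66 -0.54  2.21  2.15  0.39 -2.09]
F deck [-2.   0.4 -3.9] M deck [ 0.11  1.17 -0.01] gap 0.247
target [582.8  62.2  79.9] d [-0.0056  0.0107  0.0001] r [0.35 0.29 0.68]
```

Request:
{"name": "carry_out", "arguments": {
  "plan": [
    [[0, 0, 0], [0, 0, 0], 255]
  ]
}}

```text
time_s: 5.83
tcp_pos: [582.1, 62.2, 92.3]
orientation: [-0.67, -0.236, -0.138, 0.691]
force: [0.1, -0.8, -5.6]
finger_gap: 0.245
```

```bash
python3 d.py 0 4 36
```

```text
5.83 tcp [582.1  62.2  92.3] deckTCP [ 5.6  4.1 44.1] j [ 0.22  0.66 -0.54  2.21  2.15  0.39 -2.09]
F deck [-2.8 -0.8 -4.8] M deck [0.06 1.07 0.  ] gap 0.245
target [581.4  62.   82.5] d [-0.0057  0.008  -0.    ] r [0.33 0.3  0.71]
```

Request:
{"name": "carry_out", "arguments": {
  "plan": [
    [[-0.003, 0, 0], [0.15, 0.15, 0.35], 255],
    [[-0.0057, 0.003, 0], [0.3, 0.3, 0.7], 255],
    [[-0.0057, 0.007, 0], [0.3, 0.3, 0.7], 255],
    [[-0.0057, 0.008, 0], [0.3, 0.3, 0.7], 255],
    [[-0.0057, 0.008, 0], [0.3, 0.3, 0.7], 255]
  ]
}}

```text
time_s: 6.25
tcp_pos: [581.6, 61.8, 81.7]
orientation: [-0.669, -0.229, -0.136, 0.694]
force: [-0.7, -0.2, -4.1]
finger_gap: 0.247
```

```bash
python3 d.py 0 4 30
```

```text
6.25 tcp [581.6  61.8  81.7] deckTCP [-0.2  3.8 35.2] j [ 0.22  0.68 -0.54  2.21  2.16  0.39 -2.09]
F deck [-2.7 -0.1 -3.2] M deck [ 0.02  1.09 -0.05] gap 0.247
target [584.3  62.5  77.3] d [0.0002 0.0052 0.0002] r [ 0.01 -0.06 -0.01]
```

Request:
{"name": "carry_out", "arguments": {
  "plan": [
    [[0, 0.002, 0], [0, 0, 0], 255],
    [[0, 0.004, 0], [0, 0, 0], 255],
    [[0, 0.006, 0], [0, 0, 0], 255],
    [[0, 0.006, 0], [0, 0, 0], 255]
  ]
}}

```text
time_s: 6.58
tcp_pos: [584.6, 62.4, 76.5]
orientation: [-0.669, -0.23, -0.136, 0.694]
force: [-0.1, 1.0, -4.7]
finger_gap: 0.245
```

```bash
python3 d.py 0 4 27
```

```text
6.58 tcp [584.6  62.4  76.5] deckTCP [-0.2  3.9 29.2] j [ 0.22  0.7  -0.54  2.2   2.17  0.4  -2.1 ]
F deck [-2.3  1.  -4.1] M deck [0.06 1.11 0.  ] gap 0.245
target [585.8  62.7  74.7] d [0.0002 0.0022 0.0001] r [ 0.01 -0.05 -0.  ]
```

Request:
{"name": "carry_out", "arguments": {
  "plan": [
    [[0, 0.0015, 0], [0, 0, 0], 255],
    [[0, 0.003, 0], [0, 0, 0], 255],
    [[0, 0.003, 0], [0, 0, 0], 255]
  ]
}}

```text
time_s: 6.83
tcp_pos: [586.3, 62.6, 74.3]
orientation: [-0.669, -0.23, -0.136, 0.694]
force: [0.6, 0.5, -4.5]
finger_gap: 0.243
```

```bash
python3 d.py 0 4 24
```

```text
6.83 tcp [586.3  62.6  74.3] deckTCP [ 0.2  3.9 26.4] j [ 0.22  0.7  -0.55  2.2   2.18  0.41 -2.1 ]
F deck [-1.7  0.4 -4.2] M deck [-0.    0.98 -0.02] gap 0.243
target [587.3  62.9  72.1] d [-0.0002  0.0024  0.0001] r [ 0.02 -0.03  0.04]
```

Request:
{"name": "carry_out", "arguments": {
  "plan": [
    [[0, 0.0015, 0], [0, 0, 0], 255],
    [[0, 0.003, 0], [0, 0, 0], 255],
    [[0, 0.003, 0], [0, 0, 0], 255]
  ]
}}

```text
time_s: 7.08
tcp_pos: [587.9, 62.9, 72.9]
orientation: [-0.669, -0.232, -0.136, 0.693]
force: [-3.1, -1.5, 3.4]
finger_gap: 0.246
```

```bash
python3 d.py 0 4 21; python3 look.py g top,265,120,385,220,6 side,220,130,340,230,6
```

```text
7.08 tcp [587.9  62.9  72.9] deckTCP [ 0.9  3.9 24.4] j [ 0.22  0.71 -0.55  2.2   2.18  0.41 -2.1 ]
F deck [-1.1 -1.   4.6] M deck [-0.21  0.69  0.28] gap 0.246
target [588.8  63.1  69.5] d [-0.0009  0.0034  0.0001] r [0.06 0.12 0.18]
```

View pics/g_top.png

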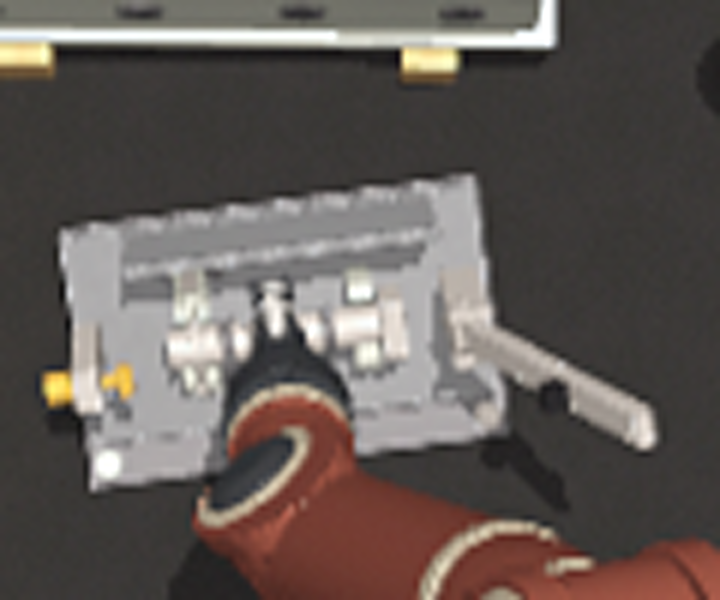

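View pics/g_side.png

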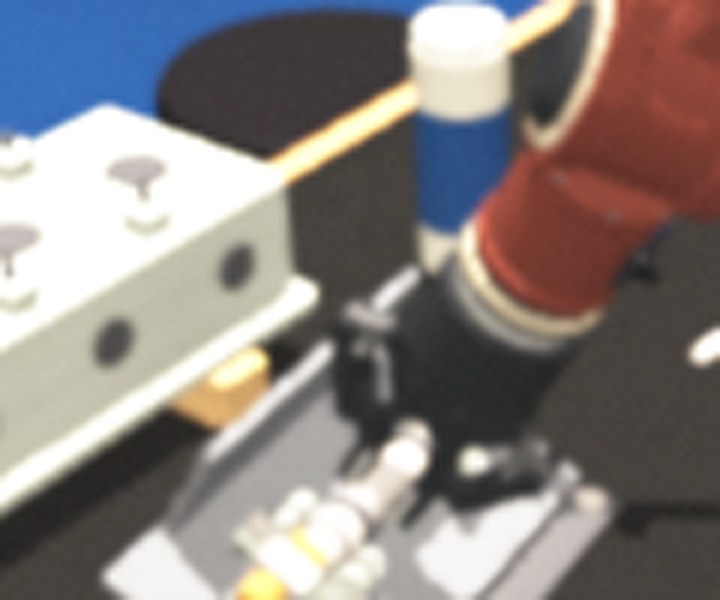

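Request:
{"name": "carry_out", "arguments": {
  "plan": [
    [[0, 0.001, 0], [0, 0, 0], 255],
    [[0, 0.001, 0], [0, 0, 0], 255]
  ]
}}

```text
time_s: 7.35
tcp_pos: [588.0, 62.8, 72.8]
orientation: [-0.669, -0.232, -0.136, 0.693]
force: [-8.3, -2.4, 13.3]
finger_gap: 0.243
```

```bash
python3 d.py 0 4 21
```

```text
7.35 tcp [588.   62.8  72.8] deckTCP [ 1.   3.9 24.3] j [ 0.22  0.71 -0.55  2.2   2.18  0.41 -2.1 ]
F deck [-0.8 -1.2 15.8] M deck [-0.35  0.75  0.33] gap 0.243
target [588.8  63.1  69.5] d [-0.001   0.0033  0.0001] r [0.09 0.1  0.21]
```

Request:
{"name": "carry_out", "arguments": {
  "plan": [
    [[0, 0, -0.001], [0, 0, 0], 255],
    [[0, 0, -0.002], [0, 0, 0], 255],
    [[0, 0, -0.002], [0, 0, 0], 255]
  ]
}}

```text
time_s: 7.6
tcp_pos: [588.0, 62.9, 72.8]
orientation: [-0.668, -0.232, -0.135, 0.694]
force: [-8.6, -1.1, 12.6]
finger_gap: 0.242
```

```bash
python3 d.py 0 4 21
```

```text
7.6 tcp [588.   62.9  72.8] deckTCP [ 0.9  3.9 24.3] j [ 0.23  0.71 -0.55  2.2   2.18  0.41 -2.1 ]
F deck [-1.2  0.1 15.3] M deck [0.13 0.67 0.24] gap 0.242
target [588.8  63.1  69.5] d [-0.0009  0.0033  0.0001] r [-0.15  0.15  0.17]
```

Request:
{"name": "carry_out", "arguments": {
  "plan": [
    [[0, 0, -0.002], [0, 0, 0], 255],
    [[0, 0, -0.003], [0, 0, 0], 255],
    [[0, 0, -0.003], [0, 0, 0], 255]
  ]
}}

```text
time_s: 7.85
tcp_pos: [588.0, 62.9, 72.8]
orientation: [-0.666, -0.233, -0.134, 0.696]
force: [-7.4, 3.6, 11.6]
finger_gap: 0.246
```

```bash
python3 d.py 0 4 21
```

```text
7.85 tcp [588.   62.9  72.8] deckTCP [ 0.9  3.9 24.3] j [ 0.23  0.71 -0.55  2.2   2.19  0.4  -2.1 ]
F deck [-0.1  4.6 13.5] M deck [0.88 0.61 0.1 ] gap 0.246
target [588.8  63.1  69.5] d [-0.0009  0.0033  0.0001] r [-0.48  0.25  0.13]
```

Request:
{"name": "carry_out", "arguments": {
  "plan": [
    [[0, -0.001, 0], [0, 0, 0], 255],
    [[0, -0.002, 0], [0, 0, 0], 255],
    [[0, -0.002, 0], [0, 0, 0], 255]
  ]
}}

```text
time_s: 8.1
tcp_pos: [587.9, 61.5, 73.3]
orientation: [-0.666, -0.232, -0.134, 0.696]
force: [-1.1, 5.5, 0.0]
finger_gap: 0.243
```

```bash
python3 d.py 0 4 21
```

```text
8.1 tcp [587.9  61.5  73.3] deckTCP [ 0.9  2.6 24.8] j [ 0.23  0.71 -0.55  2.2   2.19  0.4  -2.1 ]
F deck [-0.3  5.6  0.2] M deck [1.1  0.51 0.09] gap 0.243
target [588.8  63.1  69.5] d [-0.0009  0.0038  0.0014] r [-0.37  0.13  0.08]
```

Request:
{"name": "carry_out", "arguments": {
  "plan": [
    [[0, 0, 0.003], [0, 0, 0], 255],
    [[0, 0, 0.006], [0, 0, 0], 255],
    [[0, 0, 0.008], [0, 0, 0], 255],
    [[0, 0, 0.009], [0, 0, 0], 255],
    [[0, 0, 0.009], [0, 0, 0], 255]
  ]
}}

```text
time_s: 8.52
tcp_pos: [588.0, 61.8, 73.0]
orientation: [-0.672, -0.229, -0.138, 0.691]
force: [-0.6, -6.3, 4.8]
finger_gap: 0.24
```

```bash
python3 d.py 0 4 21
```

```text
8.52 tcp [588.   61.8  73. ] deckTCP [ 0.9  2.8 24.5] j [ 0.22  0.71 -0.54  2.2   2.17  0.42 -2.1 ]
F deck [ 1.1 -6.2  4.9] M deck [-1.03  0.53  0.52] gap 0.24
target [588.8  63.1  69.5] d [-0.0009  0.0035  0.0012] r [ 0.61 -0.16  0.18]
```

Request:
{"name": "carry_out", "arguments": {
  "plan": [
    [[0, -0.002, -0.004], [0, 0, 0], 255],
    [[0, -0.006, -0.004], [0, 0, 0], 255],
    [[0, -0.014, -0.004], [0, 0, 0], 255],
    [[0, -0.014, -0.004], [0, 0, 0], 255],
    [[0, -0.014, -0.004], [0, 0, 0], 255]
  ]
}}

```text
time_s: 8.93
tcp_pos: [579.3, 61.9, 84.7]
orientation: [-0.669, -0.229, -0.135, 0.694]
force: [-0.4, 0.2, -6.5]
finger_gap: 0.246
```

```bash
python3 d.py 0 -3 38
```

```text
8.93 tcp [579.3  61.9  84.7] deckTCP [-0.7  4.1 39. ] j [ 0.22  0.67 -0.54  2.21  2.15  0.39 -2.09]
F deck [-3.6  0.2 -5.4] M deck [ 0.05  1.1  -0.02] gap 0.246
target [581.3  55.   84.2] d [ 0.0007  0.001  -0.0071] r [ 0.   -0.05 -0.03]
```

Request:
{"name": "carry_out", "arguments": {
  "plan": [
    [[0.0007, 0, -0.004], [0, 0, 0], 255],
    [[0.0007, 0.003, -0.0071], [0, 0, 0], 255],
    [[0.0007, 0.006, -0.0071], [0, 0, 0], 255],
    [[0.0007, 0.008, -0.0071], [0, 0, 0], 255],
    [[0.0007, 0.01, -0.0071], [0, 0, 0], 255],
    [[0.0007, 0.01, -0.0071], [0, 0, 0], 255]
  ]
}}

```text
time_s: 9.43
tcp_pos: [586.8, 53.5, 77.1]
orientation: [-0.67, -0.229, -0.137, 0.693]
force: [-6.5, -5.0, 7.9]
finger_gap: 0.241
```

```bash
python3 d.py 0 -3 26
```

```text
9.43 tcp [586.8  53.5  77.1] deckTCP [ 0.9 -5.2 29.2] j [ 0.24  0.7  -0.54  2.2   2.18  0.39 -2.09]
F deck [-2.2 -4.1 10.4] M deck [-0.1   0.99 -0.15] gap 0.241
target [587.3  55.8  73.9] d [-0.0009  0.0032  0.0022] r [ 0.24 -0.15  0.1 ]
```

```bash
python3 look.py i top,265,120,385,220,6 side,230,150,330,230,8
```

```text
(no output)
```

View pics/i_top.png

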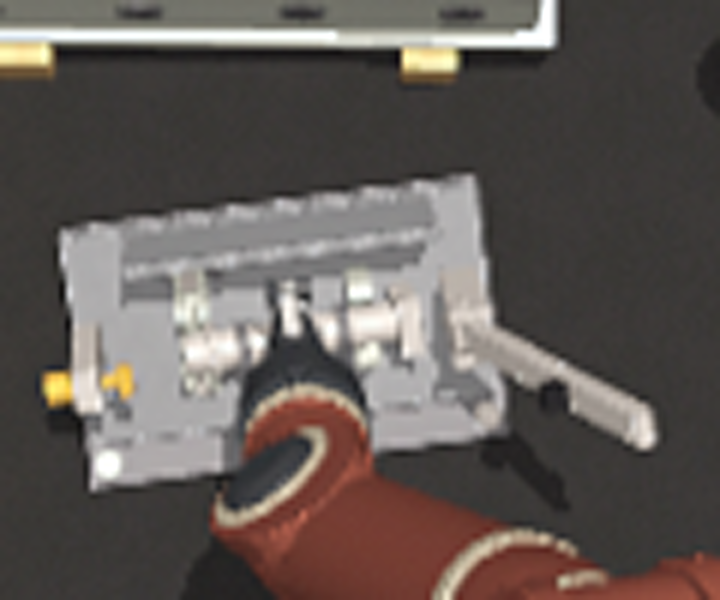

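View pics/i_side.png

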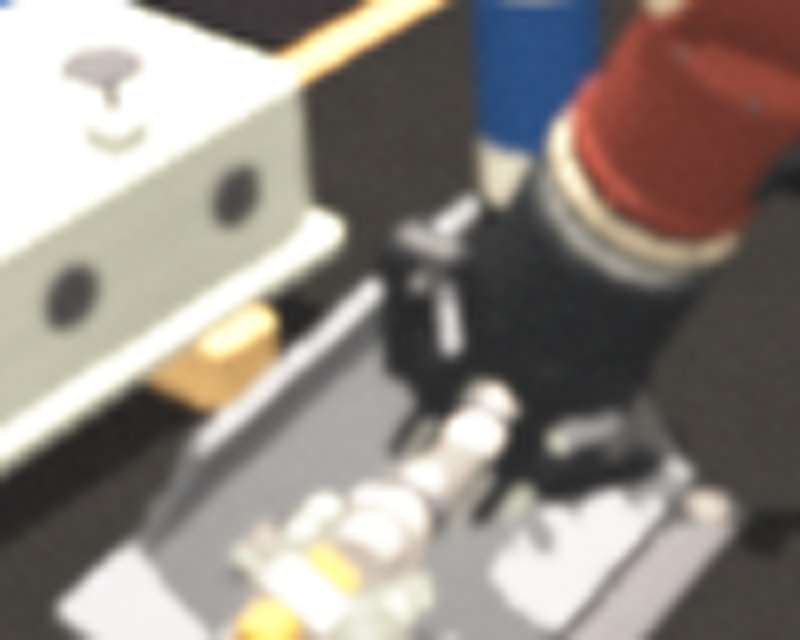

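Request:
{"name": "carry_out", "arguments": {
  "plan": [
    [[0, -0.003, 0.001], [0, 0, 0], 255],
    [[0, -0.01, 0.002], [0, 0, 0], 255],
    [[0, -0.012, 0.002], [0, 0, 0], 255],
    [[0, -0.012, 0.002], [0, 0, 0], 255]
  ]
}}

```text
time_s: 9.87
tcp_pos: [580.1, 57.4, 87.1]
orientation: [-0.668, -0.23, -0.135, 0.694]
force: [0.0, -0.3, -5.5]
finger_gap: 0.243
```

```bash
python3 d.py 0 -1 31;python3 look.py j side,230,150,330,230,8
```

```text
9.87 tcp [580.1  57.4  87.1] deckTCP [ 0.7 -0.5 40.9] j [ 0.23  0.67 -0.54  2.21  2.16  0.37 -2.08]
F deck [-2.7 -0.3 -4.7] M deck [ 0.05  1.08 -0.02] gap 0.243
target [584.5  57.4  78.2] d [-0.0007  0.0099 -0.0006] r [-0.05  0.01  0.02]
```

View pics/j_side.png

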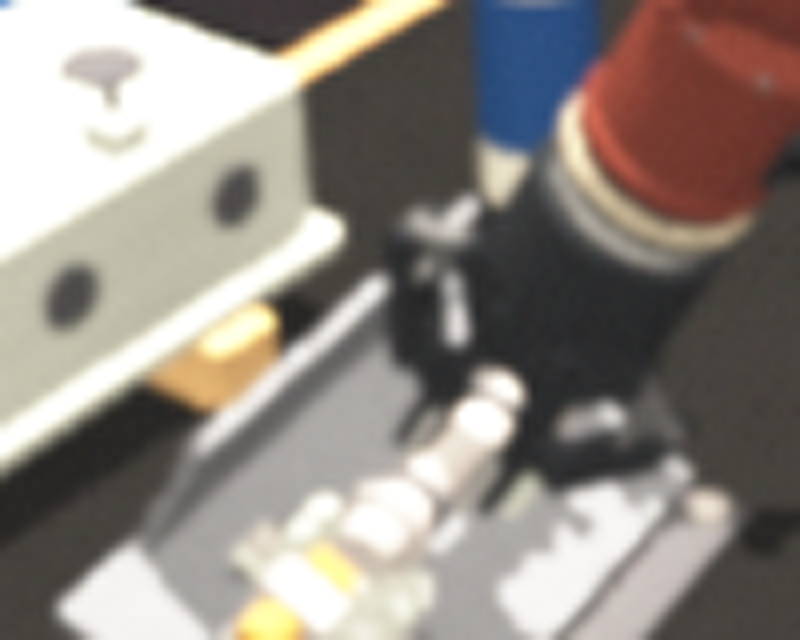

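Request:
{"name": "carry_out", "arguments": {
  "plan": [
    [[-0.0005, 0.004, 0], [0, 0, 0], 255],
    [[-0.0005, 0.007, 0], [0, 0, 0], 255],
    [[-0.0005, 0.009, 0], [0, 0, 0], 255],
    [[-0.0005, 0.01, 0], [0, 0, 0], 255],
    [[-0.0005, 0.01, 0], [0, 0, 0], 255]
  ]
}}

```text
time_s: 10.33
tcp_pos: [585.7, 57.6, 78.4]
orientation: [-0.668, -0.23, -0.136, 0.694]
force: [-0.9, -0.4, 2.8]
finger_gap: 0.244
```

```bash
python3 d.py 0 -1 29
```

```text
10.33 tcp [585.7  57.6  78.4] deckTCP [ 1.1 -1.  30.6] j [ 0.23  0.69 -0.54  2.2   2.18  0.39 -2.09]
F deck [ 0.6 -0.3  2.9] M deck [ 0.25  0.53 -0.14] gap 0.244
target [585.5  57.6  76.5] d [-0.0011  0.0016  0.    ] r [ 0.01 -0.04  0.11]
```

Request:
{"name": "carry_out", "arguments": {
  "plan": [
    [[0, 0.0005, 0.001], [0, 0, 0], 255],
    [[0, 0.0005, 0.002], [0, 0, 0], 255],
    [[0, 0.0005, 0.002], [0, 0, 0], 255]
  ]
}}

```text
time_s: 10.58
tcp_pos: [585.7, 57.6, 78.1]
orientation: [-0.67, -0.23, -0.137, 0.693]
force: [-1.3, -4.4, 4.1]
finger_gap: 0.243
```

```bash
python3 d.py 0 -1 29
```

```text
10.58 tcp [585.7  57.6  78.1] deckTCP [ 1.  -1.  30.3] j [ 0.23  0.69 -0.54  2.2   2.17  0.4  -2.09]
F deck [ 0.4 -4.1  4.5] M deck [-0.36  0.49 -0.12] gap 0.243
target [585.5  57.6  76.5] d [-0.001   0.0013 -0.    ] r [ 0.24 -0.12  0.13]
```

Request:
{"name": "carry_out", "arguments": {
  "plan": [
    [[0, 0.0005, 0.001], [0, 0, 0], 255],
    [[0, 0.0005, 0.002], [0, 0, 0], 255],
    [[0, 0.0005, 0.002], [0, 0, 0], 255]
  ]
}}

```text
time_s: 10.83
tcp_pos: [585.8, 57.7, 77.7]
orientation: [-0.671, -0.229, -0.138, 0.692]
force: [-3.0, -6.8, 7.0]
finger_gap: 0.245
```

```bash
python3 d.py 0 -1 29
```

```text
10.83 tcp [585.8  57.7  77.7] deckTCP [ 0.9 -0.9 29.9] j [ 0.23  0.69 -0.54  2.2   2.17  0.4  -2.1 ]
F deck [ 0.1 -6.4  8. ] M deck [-0.83  0.58 -0.18] gap 0.245
target [585.5  57.6  76.5] d [-0.0009  0.0009 -0.0001] r [ 0.45 -0.19  0.15]
```

Request:
{"name": "carry_out", "arguments": {
  "plan": [
    [[0, 0.0005, 0.001], [0, 0, 0], 255],
    [[0, 0.0005, 0.002], [0, 0, 0], 255],
    [[0, 0.0005, 0.002], [0, 0, 0], 255]
  ]
}}

```text
time_s: 11.08
tcp_pos: [586.0, 57.8, 77.3]
orientation: [-0.672, -0.229, -0.139, 0.691]
force: [-4.0, -9.9, 9.0]
finger_gap: 0.245
```

```bash
python3 d.py 0 -1 29
```

```text
11.08 tcp [586.   57.8  77.3] deckTCP [ 0.9 -0.8 29.5] j [ 0.22  0.69 -0.54  2.2   2.17  0.41 -2.1 ]
F deck [-0.1 -9.3 10.5] M deck [-1.19  0.61 -0.13] gap 0.245
target [585.5  57.6  76.5] d [-0.0009  0.0005 -0.0002] r [ 0.65 -0.28  0.17]
```

Request:
{"name": "carry_out", "arguments": {
  "plan": [
    [[0, -0.003, -0.003], [0, 0, 0], 255],
    [[0, -0.008, -0.003], [0, 0, 0], 255],
    [[0, -0.008, 0], [0, 0, 0], 255],
    [[0, -0.008, 0.001], [0, 0, 0], 255],
    [[0, -0.008, 0.001], [0, 0, 0], 255]
  ]
}}

```text
time_s: 11.5
tcp_pos: [579.7, 64.1, 82.6]
orientation: [-0.669, -0.229, -0.135, 0.694]
force: [-0.2, -1.9, -4.7]
finger_gap: 0.248
```

```bash
python3 d.py 0 5.5 34
```

```text
11.5 tcp [579.7  64.1  82.6] deckTCP [-1.1  6.2 36.8] j [ 0.22  0.68 -0.54  2.21  2.15  0.39 -2.09]
F deck [-2.7 -1.8 -3.9] M deck [-0.35  1.2  -0.08] gap 0.248
target [582.1  63.7  80.8] d [ 0.0011  0.0028 -0.0007] r [-0.   -0.02 -0.11]
```

Peck at y≈6.

Request:
{"name": "carry_out", "arguments": {
  "plan": [
    [[0.001, 0.003, 0], [0, 0, 0], 255],
    [[0.001, 0.006, 0], [0, 0, 0], 255],
    [[0.001, 0.006, 0], [0, 0, 0], 255]
  ]
}}

```text
time_s: 11.75
tcp_pos: [584.8, 64.4, 78.4]
orientation: [-0.669, -0.23, -0.135, 0.694]
force: [-0.2, -2.4, -4.3]
finger_gap: 0.246
```

```bash
python3 d.py 0 6 27
```

```text
11.75 tcp [584.8  64.4  78.4] deckTCP [ 1.2  5.8 30.6] j [ 0.22  0.69 -0.54  2.2   2.16  0.4  -2.09]
F deck [-2.6 -2.3 -3.5] M deck [-0.16  1.01 -0.07] gap 0.246
target [585.5  64.6  74.7] d [-0.0012  0.0036  0.0002] r [ 0.01 -0.03  0.01]
```

Request:
{"name": "carry_out", "arguments": {
  "plan": [
    [[0, 0.0015, 0], [0, 0, 0], 255],
    [[0, 0.003, 0], [0, 0, 0], 255],
    [[0, 0.003, 0], [0, 0, 0], 255]
  ]
}}

```text
time_s: 12.0
tcp_pos: [585.3, 64.2, 77.2]
orientation: [-0.669, -0.23, -0.136, 0.694]
force: [-7.8, -3.4, 9.3]
finger_gap: 0.25
```

```bash
python3 d.py 0 6 27
```

```text
12.0 tcp [585.3  64.2  77.2] deckTCP [ 1.   5.6 29.2] j [ 0.22  0.7  -0.54  2.2   2.17  0.4  -2.1 ]
F deck [-2.5 -2.3 12.2] M deck [-0.38  1.2  -0.09] gap 0.25
target [585.5  64.6  74.7] d [-0.001   0.0022  0.0004] r [ 0.06 -0.03  0.06]
```

Request:
{"name": "carry_out", "arguments": {
  "plan": [
    [[0, -0.003, 0], [0, 0, 0], 255],
    [[0, -0.007, -0.002], [0, 0, 0], 255],
    [[0, -0.007, -0.004], [0, 0, 0], 255],
    [[0, -0.007, -0.004], [0, 0, 0], 255]
  ]
}}

```text
time_s: 12.33
tcp_pos: [583.3, 60.0, 82.3]
orientation: [-0.669, -0.23, -0.136, 0.694]
force: [-0.4, -0.3, -5.3]
finger_gap: 0.243
```

```bash
python3 d.py 0 2 29
```

```text
12.33 tcp [583.3  60.   82.3] deckTCP [ 1.3  1.8 35. ] j [ 0.22  0.68 -0.54  2.2   2.16  0.39 -2.09]
F deck [-3.  -0.3 -4.4] M deck [ 0.02  1.12 -0.03] gap 0.243
target [585.1  60.5  76.5] d [-0.0013  0.006   0.0002] r [-0.   -0.03  0.02]
```

Request:
{"name": "carry_out", "arguments": {
  "plan": [
    [[-0.0008, 0.003, 0], [0, 0, 0], 255],
    [[-0.0008, 0.0055, 0], [0, 0, 0], 255],
    [[-0.0008, 0.0055, 0], [0, 0, 0], 255]
  ]
}}

```text
time_s: 12.58
tcp_pos: [585.1, 60.8, 76.3]
orientation: [-0.668, -0.229, -0.135, 0.694]
force: [1.0, -0.1, -5.6]
finger_gap: 0.247
```

```bash
python3 d.py 0 2 27
```

```text
12.58 tcp [585.1  60.8  76.3] deckTCP [-0.   2.3 28.8] j [ 0.23  0.7  -0.54  2.2   2.17  0.4  -2.1 ]
F deck [-1.9 -0.3 -5.4] M deck [ 0.14  1.06 -0.03] gap 0.247
target [586.1  60.7  74.7] d [ 0.      0.0018 -0.0003] r [-0.05 -0.04 -0.05]
```

Request:
{"name": "carry_out", "arguments": {
  "plan": [
    [[0, 0.001, 0], [0, 0, 0], 255],
    [[0, 0.002, 0], [0, 0, 0], 255],
    [[0, 0.002, 0], [0, 0, 0], 255]
  ]
}}

```text
time_s: 12.83
tcp_pos: [586.3, 61.0, 75.3]
orientation: [-0.668, -0.23, -0.135, 0.694]
force: [0.1, -0.2, -5.1]
finger_gap: 0.241
```

```bash
python3 d.py 0 2 24
```

```text
12.83 tcp [586.3  61.   75.3] deckTCP [ 0.5  2.3 27.4] j [ 0.23  0.7  -0.55  2.2   2.17  0.4  -2.1 ]
F deck [-2.5 -0.2 -4.5] M deck [ 0.2   0.96 -0.01] gap 0.241
target [587.6  60.9  72.1] d [-0.0005  0.0034 -0.0003] r [-0.03 -0.01  0.02]
```

Request:
{"name": "carry_out", "arguments": {
  "plan": [
    [[0, 0.0015, 0.0005], [0, 0, 0], 255],
    [[0, 0.003, 0.0007], [0, 0, 0], 255],
    [[0, 0.003, 0.0007], [0, 0, 0], 255]
  ]
}}

```text
time_s: 13.08
tcp_pos: [587.6, 61.5, 73.3]
orientation: [-0.669, -0.23, -0.136, 0.694]
force: [-4.8, -0.1, 3.5]
finger_gap: 0.243
```

```bash
python3 d.py 0 3 21
```

```text
13.08 tcp [587.6  61.5  73.3] deckTCP [ 0.6  2.6 25. ] j [ 0.23  0.71 -0.55  2.2   2.18  0.41 -2.1 ]
F deck [-2.4  0.6  5.5] M deck [-0.25  0.98 -0.02] gap 0.243
target [588.9  62.1  69.5] d [-0.0006  0.004   0.0004] r [ 0.04 -0.01  0.08]
```

Request:
{"name": "carry_out", "arguments": {
  "plan": [
    [[0, 0.0015, 0], [0, 0, 0], 255],
    [[0, 0.002, 0], [0, 0, 0], 255],
    [[0, 0.002, 0], [0, 0, 0], 255]
  ]
}}

```text
time_s: 13.33
tcp_pos: [588.2, 61.7, 72.8]
orientation: [-0.669, -0.23, -0.137, 0.694]
force: [-9.2, -1.2, 11.4]
finger_gap: 0.249
```

```bash
python3 d.py 0 3 21
```

```text
13.33 tcp [588.2  61.7  72.8] deckTCP [ 0.9  2.7 24.2] j [ 0.23  0.71 -0.55  2.2   2.18  0.41 -2.1 ]
F deck [-2.4  0.  14.5] M deck [-0.5   0.97 -0.32] gap 0.249
target [588.9  62.1  69.5] d [-0.0009  0.0032  0.0003] r [ 0.07 -0.06  0.15]
```

Request:
{"name": "carry_out", "arguments": {
  "plan": [
    [[0, 0, 0], [0, 0, 0], 255],
    [[0, 0, 0], [0, 0, 0], 255],
    [[0, 0, 0], [0, 0, 0], 255]
  ],
  "grip_force": 20
}}

```text
time_s: 13.58
tcp_pos: [588.2, 61.6, 72.7]
orientation: [-0.669, -0.23, -0.137, 0.694]
force: [-8.7, -0.7, 11.9]
finger_gap: 0.247
```

```bash
python3 d.py 0 3 21; python3 look.py k top,265,120,385,220,6 side,230,150,330,230,8
```

```text
13.58 tcp [588.2  61.6  72.7] deckTCP [ 0.9  2.6 24.2] j [ 0.23  0.71 -0.55  2.2   2.18  0.41 -2.1 ]
F deck [-1.6  0.5 14.6] M deck [-0.49  0.95 -0.23] gap 0.247
target [588.9  62.1  69.5] d [-0.0009  0.0032  0.0004] r [ 0.07 -0.06  0.14]
```

View pics/k_top.png

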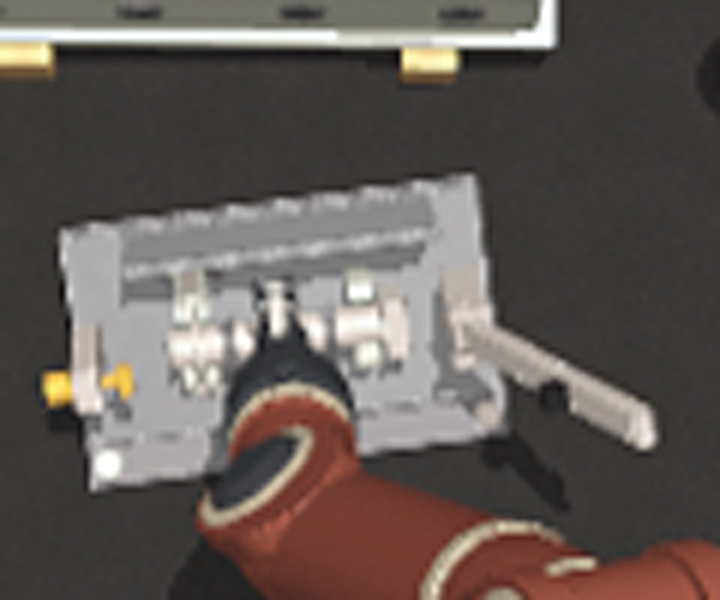

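View pics/k_side.png

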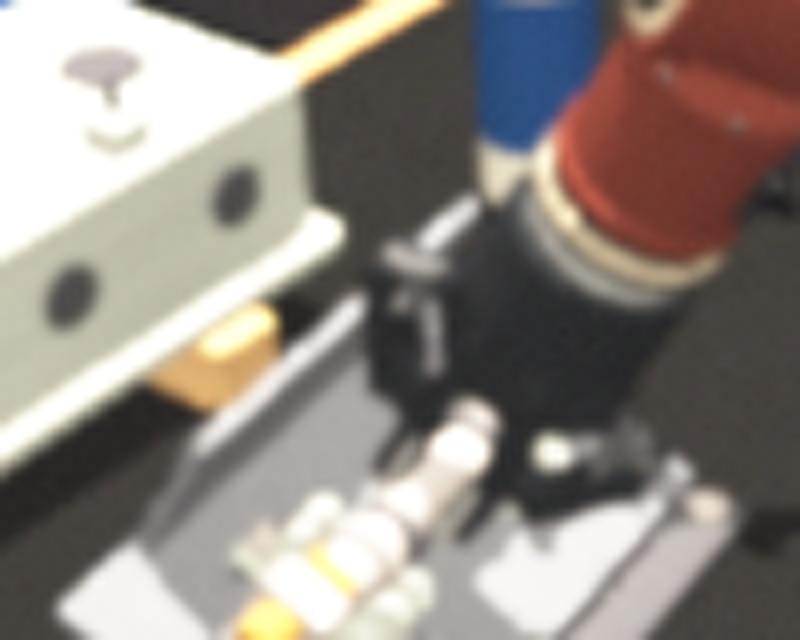

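Request:
{"name": "carry_out", "arguments": {
  "plan": [
    [[0, -0.0005, 0], [-0.7, 0, 0], 255],
    [[0, -0.001, 0], [-1.4, 0, 0], 255],
    [[0, -0.001, 0], [-2, 0, 0], 255],
    [[0, -0.001, 0], [-2, 0, 0], 255]
  ]
}}

```text
time_s: 14.02
tcp_pos: [588.2, 61.2, 72.8]
orientation: [-0.681, -0.228, -0.141, 0.681]
force: [-6.2, -2.0, 8.0]
finger_gap: 0.247
```

```bash
python3 d.py 0 3 21
```

```text
14.02 tcp [588.2  61.2  72.8] deckTCP [ 0.9  2.2 24.2] j [ 0.18  0.7  -0.52  2.2   2.14  0.44 -2.09]
F deck [-1.6 -1.1 10.2] M deck [-0.23  0.95 -0.26] gap 0.247
target [588.9  62.1  69.5] d [-0.0009  0.0032  0.0009] r [ 2.14 -0.06  0.11]
```

Request:
{"name": "carry_out", "arguments": {
  "plan": [
    [[0, 0, 0], [-0.7, 0, 0], 255],
    [[0, 0, 0], [-1.4, 0, 0], 255],
    [[0, 0, 0], [-2, 0, 0], 255],
    [[0, 0, 0], [-2, 0, 0], 255]
  ]
}}

```text
time_s: 14.35
tcp_pos: [588.2, 60.8, 72.8]
orientation: [0.693, 0.225, 0.145, -0.669]
force: [-5.7, -3.2, 9.0]
finger_gap: 0.243
```

```bash
python3 d.py 0 3 21
```

```text
14.35 tcp [588.2  60.8  72.8] deckTCP [ 0.9  1.8 24.3] j [ 0.15  0.7  -0.5   2.2   2.1   0.47 -2.09]
F deck [-0.8 -2.4 10.8] M deck [-0.06  0.81 -0.35] gap 0.243
target [588.9  62.1  69.5] d [-0.0009  0.0032  0.0014] r [ 4.18 -0.08  0.11]
```

Request:
{"name": "carry_out", "arguments": {
  "plan": [
    [[0, -0.001, 0], [0, 0, 0], 255],
    [[0, -0.001, 0], [0, 0, 0], 150],
    [[0, -0.001, 0], [0, 0, 0], 110],
    [[0, -0.001, 0], [0, 0, 0], 110],
    [[0, -0.001, 0], [0, 0, 0], 110]
  ]
}}

```text
time_s: 14.77
tcp_pos: [588.1, 61.8, 72.9]
orientation: [0.692, 0.225, 0.144, -0.67]
force: [0.3, 0.4, -0.1]
finger_gap: 0.572
```

```bash
python3 d.py 0 3 70;  python3 look.py l top,265,120,385,220,6 side,230,150,330,230,8
```

```text
14.77 tcp [588.1  61.8  72.9] deckTCP [ 1.   2.8 24.4] j [ 0.15  0.7  -0.5   2.2   2.1   0.46 -2.09]
F deck [ 0.2  0.3 -0.2] M deck [0.08 0.56 0.03] gap 0.572
target [564.7  58.7 112. ] d [-0.0009 -0.0455 -0.003 ] r [ 4.   -0.02  0.07]
```

View pics/l_top.png

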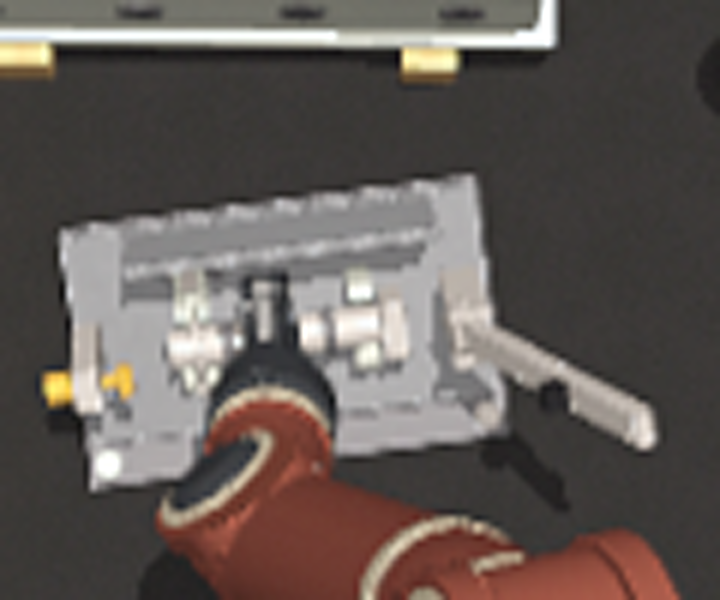

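View pics/l_side.png

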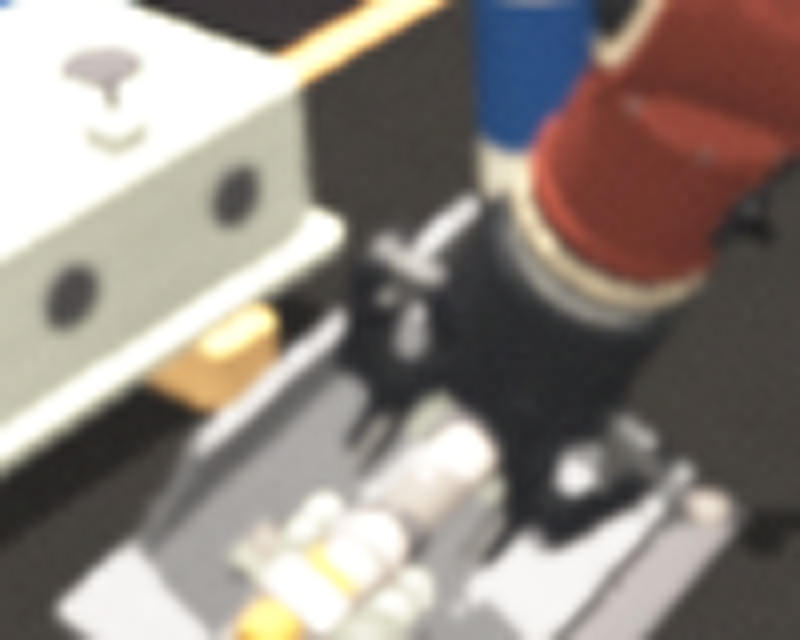

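Request:
{"name": "carry_out", "arguments": {
  "plan": [
    [[0, -0.02, 0], [0.5, 0, 0], 110],
    [[0, -0.05, 0], [2, 0, 0], 110],
    [[0, -0.085, -0.002], [4, 0, 0], 110],
    [[0, -0.12, -0.002], [4, 0, 0], 110],
    [[0, -0.15, -0.002], [4, 0, 0], 160],
    [[0, -0.16, -0.002], [4, 0, 0], 255],
    [[0, -0.16, -0.002], [4, 0, 0], 255]
  ]
}}

```text
time_s: 15.45
tcp_pos: [511.4, 58.5, 206.4]
orientation: [-0.67, -0.231, -0.137, 0.692]
force: [0.5, 0.1, -0.2]
finger_gap: 0.148
```

```bash
python3 d.py 0 3 70;  python3 look.py m top,270,140,370,220,8 side,230,150,330,230,8
```

```text
15.45 tcp [511.4  58.5 206.4] deckTCP [  1.5  10.2 178.2] j [ 0.14  0.31 -0.39  2.27  1.22  0.16 -1.24]
F deck [ 0.4  0.  -0.4] M deck [0.02 0.6  0.01] gap 0.148
target [564.7  58.7 112. ] d [-0.0019  0.1082 -0.0067] r [ 0.26 -0.01  0.2 ]
```

View pics/m_top.png

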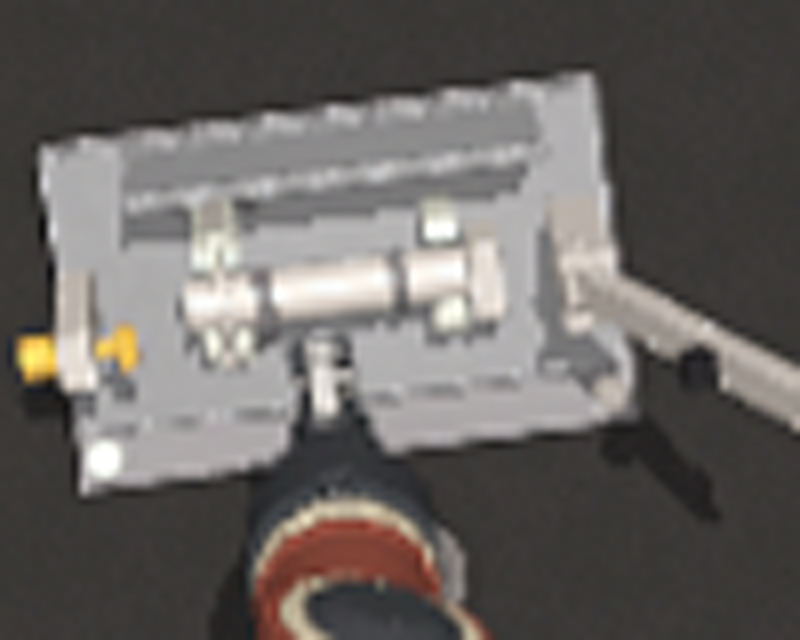

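View pics/m_side.png

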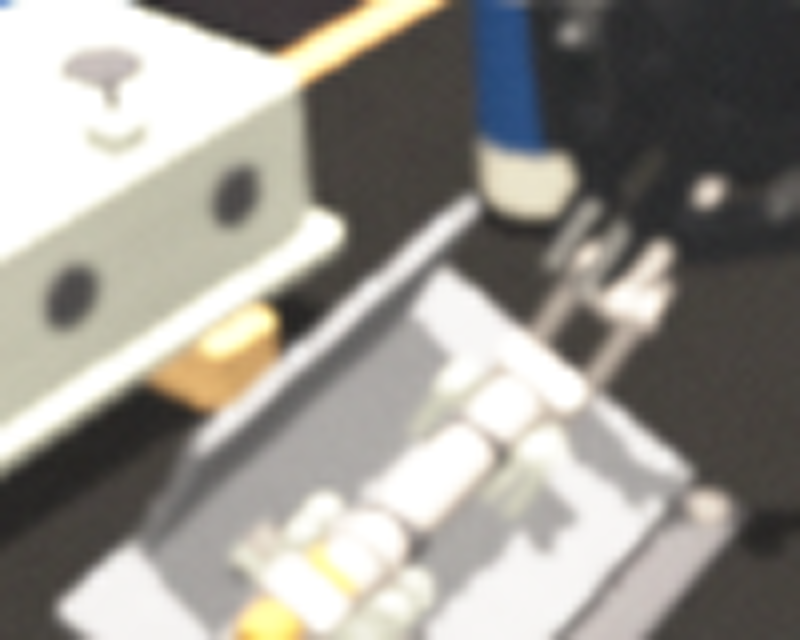

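```bash
python3 - <<'E'
from h import *
p=np.load('rack.npy');D=deckR(p[3]);o=p[:3]
for n,(x0,y0) in dict(top=(270,140),side=(230,150)).items():
  for name,tilt in(('home',0),('ride',.1)):
    out=[]
    for y in(50,31,-31,-71):
        q=o+D@np.array([0,3+y,33+(y+50)*tilt]); out.append(((proj(n,q)[0]-[x0,y0]+.5)*8).round())
    print(n,name,out)
E
```

```text
top home [array([225., 299.]), array([266., 294.]), array([399., 277.]), array([485., 266.])]
top ride [array([226., 307.]), array([267., 300.]), array([399., 278.]), array([485., 264.])]
side home [array([357., 565.]), array([385., 537.]), array([470., 451.]), array([522., 399.])]
side ride [array([367., 550.]), array([393., 525.]), array([472., 448.]), array([519., 402.])]
```

```bash
python3 look.py n top,288,160,338,195,16 side,255,185,305,230,16
```

```text
(no output)
```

View pics/n_top.png

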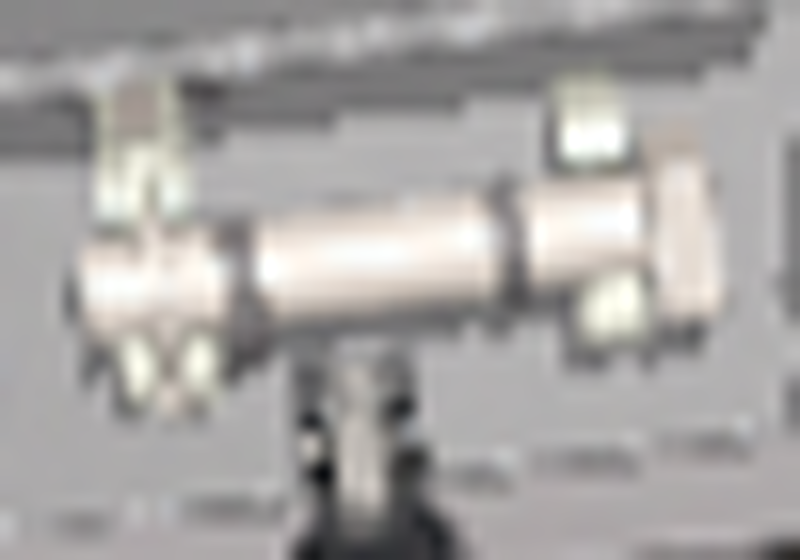

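View pics/n_side.png

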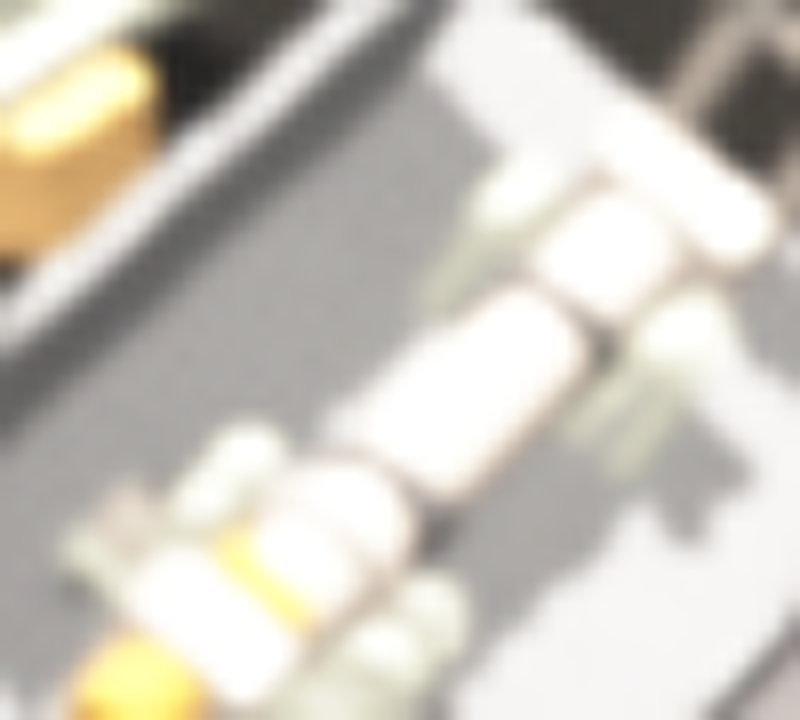

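The n_top crop shows the flange at about (155,270), sunk in the slot between the two cheeks at (120,…) and (195,…). The journal lies across both cheeks and the shaft is parallel to the rack, so it is home. Now I'll measure the keeper.

```bash
python3 - <<'E'
from h import *
p=np.load('rack.npy');D=deckR(p[3]);o=p[:3]
x,f=tri((371.2,190.3),(344.8,136.8));print(x,f,'deck',D.T@(x-o))
x,f=tri((265+550/6-.5,140+275/6-.5),(220+405/3.75-.5,120+137/3.75-.5));print('pad',x,f,'deck',D.T@(x-o))
q=D.T@(x-o)
for a in(1.9,2.0,2.1,2.15):
    t=o+D@np.array([0,-110+205*np.cos(a),68+205*np.sin(a)]);print(a,t,proj('top',t),proj('side',t))
E
python3 look.py q top,330,150,390,200,12 side,290,120,360,195,8
```

```text
[ 499.54837463 -143.18998137  271.92447677] [ 0.24745446  0.47043069 -0.48519507 -0.06561879] deck [-5.66890747e-02 -1.87931595e+02  2.54742121e+02]
pad [526.46919895 -95.88505031 218.4071228 ] [-0.19701921 -0.34918328  0.3574001   0.04834507] deck [   1.94313374 -144.80675029  191.79100564]
1.9 [ 494.39415177 -132.13964093  278.23098297] [[368.25337291 192.03902904]] [[343.94059477 136.52738626]]
2.0 [ 500.7844198  -150.46746152  271.66170789] [[373.65807558 190.42662948]] [[345.22213642 135.86877337]]
2.1 [ 507.97903769 -167.82223355  263.47945455] [[378.66104896 188.65501817]] [[346.04750701 135.75867392]]
2.15 [ 511.85580821 -176.08010996  258.808401  ] [[380.99329259 187.71751452]] [[346.29342376 135.9010199 ]]
```

View pics/q_top.png

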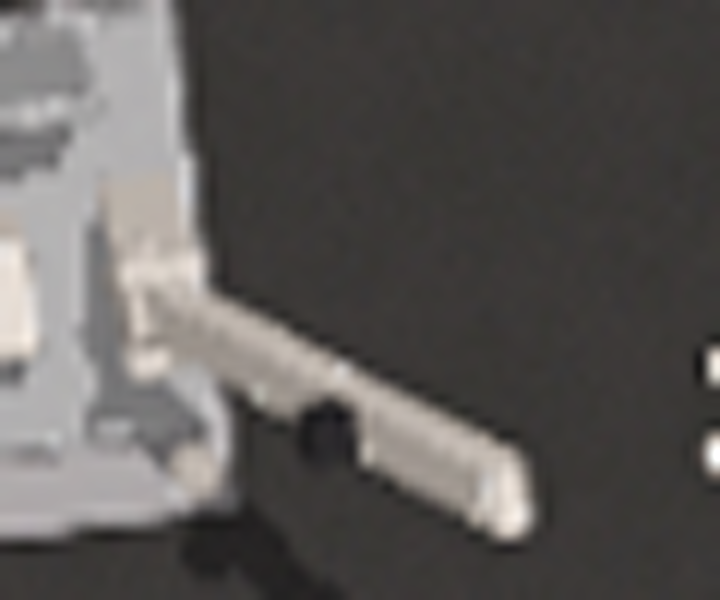

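View pics/q_side.png

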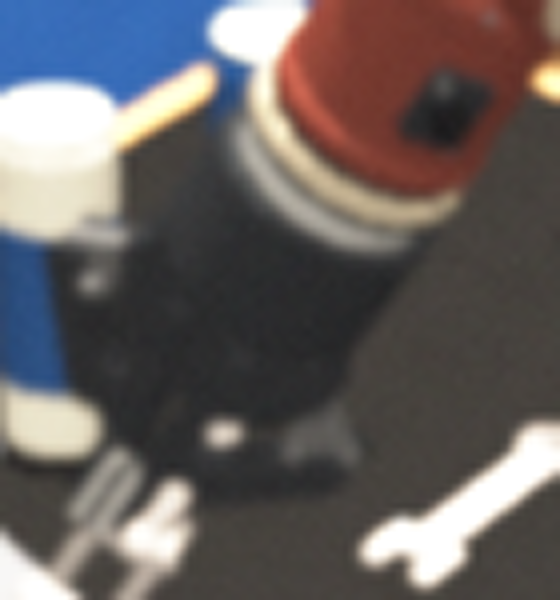

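```bash
for a in "60 0 230" "60 -215 230" "0 -215 228"; do python3 d.py $a|tail -1; done; python3 d.py 0 0 0|head -2
```

```text
target [537.3  51.8 280.5] d [ 0.0591 -0.0535 -0.0097] r [ 0.23 -0.09  0.09]
target [ 567.1 -161.1  280.5] d [ 0.0595 -0.0527 -0.2247] r [ 0.23 -0.09  0.09]
target [ 516.6 -168.1  248.8] d [-0.0005 -0.0508 -0.2248] r [ 0.23 -0.09  0.09]
15.75 tcp [511.9  58.  204.5] deckTCP [  1.    9.6 176.3] j [ 0.14  0.31 -0.39  2.27  1.24  0.16 -1.26]
F deck [-0.3 -0.3  0.3] M deck [0.05 0.55 0.01] gap -0.001
```

Request:
{"name": "carry_out", "arguments": {
  "plan": [
    [[0.02, -0.02, -0.005], [0, 0, 0], 255],
    [[0.045, -0.04, -0.01], [0, 0, 0], 255],
    [[0.06, -0.053, -0.015], [0, 0, 0], 255],
    [[0.06, -0.053, -0.045], [0, 0, 0], 255],
    [[0.06, -0.053, -0.075], [0, 0, 0], 255],
    [[0.06, -0.053, -0.075], [0, 0, 0], 255],
    [[0.06, -0.053, -0.075], [0, 0, 0], 255]
  ]
}}

```text
time_s: 16.33
tcp_pos: [547.1, -16.5, 279.9]
orientation: [-0.67, -0.226, -0.139, 0.693]
force: [-0.4, -0.5, 0.7]
finger_gap: 0.002
```

```bash
python3 d.py 60 -215 230
```

```text
16.33 tcp [547.1 -16.5 279.9] deckTCP [ 59.9 -69.  229.3] j [ 0.75  0.32 -0.92  2.07  0.61  0.41 -0.46]
F deck [-0.1 -0.4  0.9] M deck [ 0.06  0.52 -0.04] gap 0.002
target [ 567.1 -161.1  280.5] d [ 0.0014  0.0003 -0.146 ] r [ 0.38 -0.5   0.01]
```

Request:
{"name": "carry_out", "arguments": {
  "plan": [
    [[0.001, 0, -0.035], [0, 0, 0], 255],
    [[0.001, 0, -0.07], [0, 0, 0], 255],
    [[0.001, 0, -0.105], [0, 0, 0], 255],
    [[0.001, 0, -0.14], [0.4, -0.5, 0], 255],
    [[0.001, 0, -0.147], [0.4, -0.5, 0], 255],
    [[0.001, 0, -0.147], [0.4, -0.5, 0], 255]
  ]
}}

```text
time_s: 16.83
tcp_pos: [567.7, -161.2, 280.3]
orientation: [-0.668, -0.231, -0.135, 0.695]
force: [-0.2, 0.4, -0.4]
finger_gap: 0.002
```

```bash
python3 d.py 0 -215 228; python3 look.py r top,300,100,420,210,6 side,270,90,370,190,6
```

```text
16.83 tcp [ 567.7 -161.2  280.3] deckTCP [  60.4 -215.2  229.5] j [ 1.11  0.49 -1.07  1.93  0.55  0.5  -0.09]
F deck [-0.4  0.4 -0.3] M deck [ 0.01  0.54 -0.01] gap 0.002
target [ 516.6 -168.1  248.8] d [-0.0604  0.0015  0.0002] r [-0.13  0.04  0.04]
```

View pics/r_top.png

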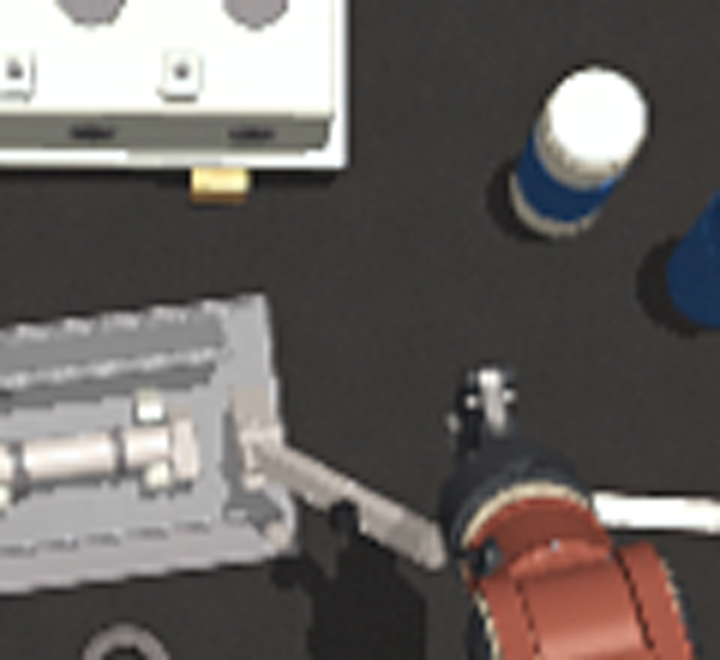

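View pics/r_side.png

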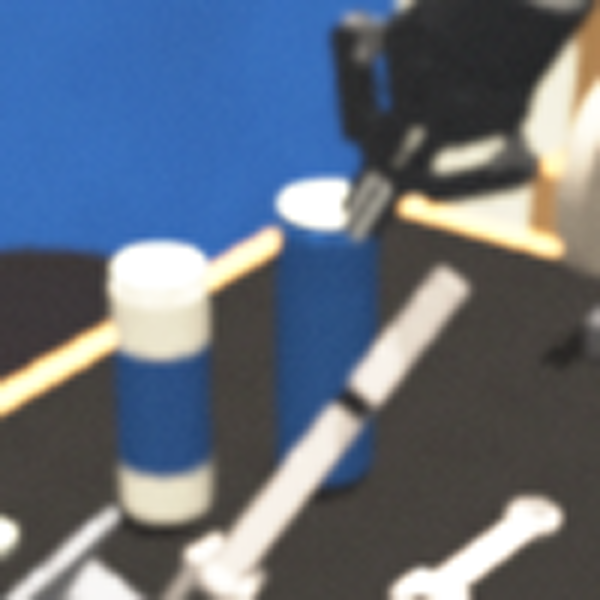

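Request:
{"name": "carry_out", "arguments": {
  "plan": [
    [[0, 0, -0.01], [0, 0, 0], 255],
    [[-0.025, 0, -0.01], [0, 0, 0], 255],
    [[-0.045, 0, -0.01], [0, 0, 0], 255],
    [[-0.06, 0, -0.01], [0, 0, 0], 255],
    [[-0.06, 0, -0.01], [0, 0, 0], 255]
  ]
}}

```text
time_s: 17.35
tcp_pos: [514.2, -174.5, 249.6]
orientation: [-0.668, -0.232, -0.13, 0.695]
force: [0.1, 0.6, 0.0]
finger_gap: 0.004
```

```bash
python3 d.py 0 -195 228; python3 look.py s top,300,100,420,210,6 side,270,90,370,190,6
```

```text
17.35 tcp [ 514.2 -174.5  249.6] deckTCP [  -2.4 -221.   230.3] j [ 1.22  0.47 -1.09  2.07  0.56  0.4  -0.05]
F deck [ 0.2  0.6 -0.1] M deck [-0.    0.58  0.  ] gap 0.004
target [ 513.8 -148.3  248.8] d [0.0026 0.0024 0.0259] r [-0.24  0.48 -0.26]
```

View pics/s_top.png

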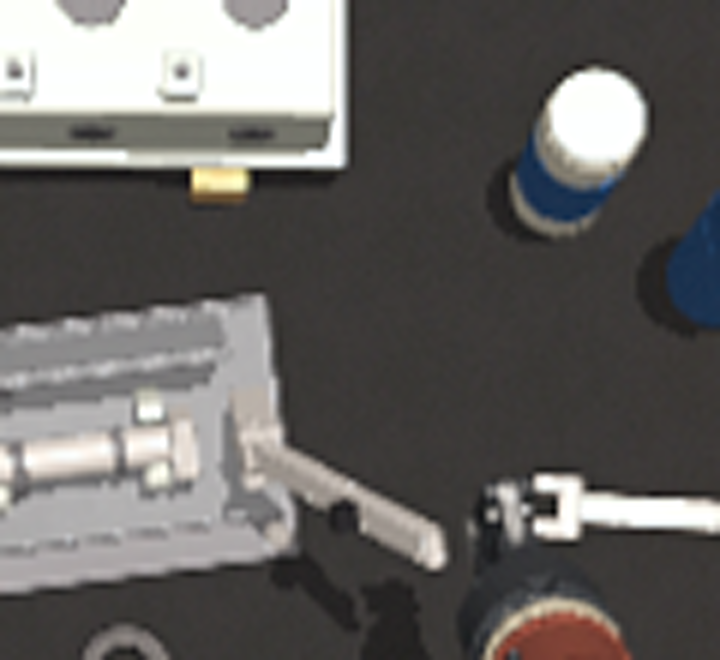

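View pics/s_side.png

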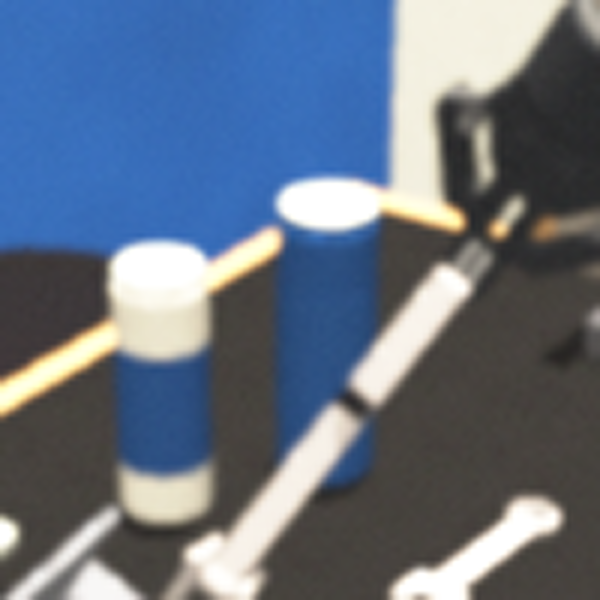

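Request:
{"name": "carry_out", "arguments": {
  "plan": [
    [[0.0024, 0.004, 0.015], [-0.2, 0.5, -0.3], 255],
    [[0.0024, 0.004, 0.03], [-0.2, 0.5, -0.3], 255],
    [[0.0024, 0.004, 0.045], [-0.2, 0.5, -0.3], 255],
    [[0.0024, 0.004, 0.06], [-0.2, 0.5, -0.3], 255],
    [[0.0024, 0.004, 0.075], [-0.2, 0.5, -0.3], 255],
    [[0.0024, 0.004, 0.091], [-0.2, 0.5, -0.3], 255],
    [[0.0024, 0.004, 0.091], [-0.2, 0.5, -0.3], 255]
  ]
}}

```text
time_s: 18.03
tcp_pos: [510.0, -80.0, 251.9]
orientation: [-0.667, -0.236, -0.137, 0.693]
force: [-0.2, -0.1, 0.2]
finger_gap: 0.003
```

```bash
python3 d.py 0 -100 231; python3 look.py u top,270,100,390,210,6 side,230,90,350,190,6
```

```text
18.03 tcp [510.  -80.  251.9] deckTCP [   6.5 -126.8  227.9] j [ 0.97  0.34 -0.97  2.17  0.58  0.28 -0.27]
F deck [-0.1 -0.   0.3] M deck [0.01 0.48 0.02] gap 0.003
target [499.2 -54.5 251.4] d [-0.0063 -0.0031  0.0269] r [-0.15  0.36  0.68]
```

View pics/u_top.png

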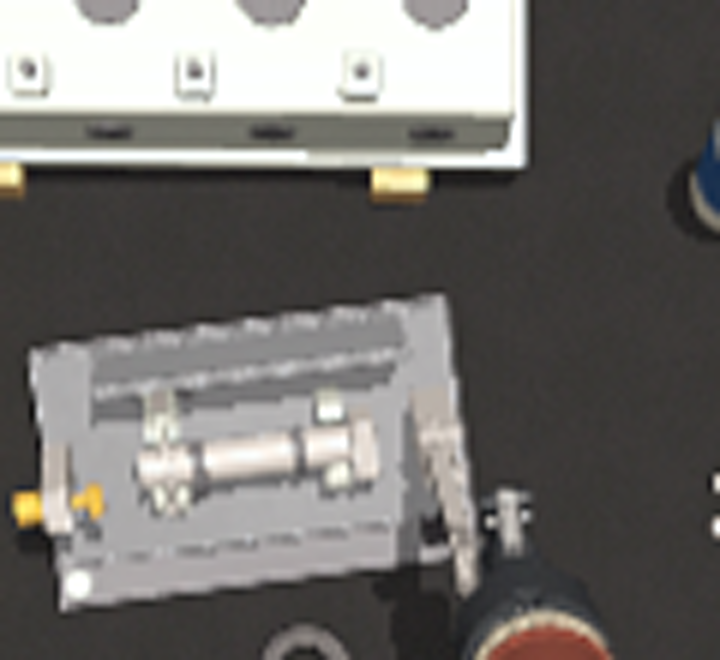

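View pics/u_side.png

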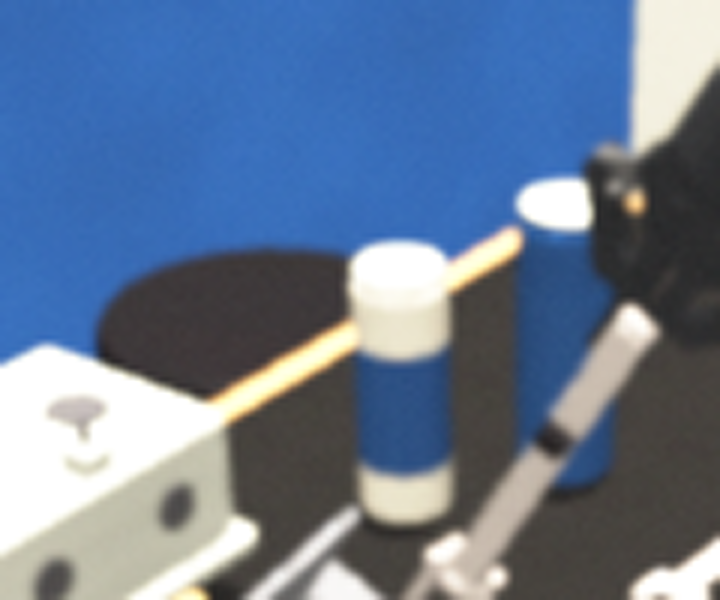

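Request:
{"name": "carry_out", "arguments": {
  "plan": [
    [[-0.004, -0.003, 0.014], [0, 0.3, 0.4], 255],
    [[-0.0065, -0.003, 0.028], [0, 0.3, 0.7], 255],
    [[-0.0065, 0.001, 0.044], [0, 0.3, 0.7], 255],
    [[-0.0065, 0.004, 0.06], [0, 0.3, 0.7], 255],
    [[-0.0065, 0.011, 0.075], [0, 0.3, 0.7], 255],
    [[-0.0065, 0.018, 0.09], [0, 0.3, 0.7], 255],
    [[-0.0065, 0.018, 0.09], [0, 0.3, 0.7], 255]
  ]
}}

```text
time_s: 18.72
tcp_pos: [500.5, 9.0, 231.1]
orientation: [-0.668, -0.229, -0.133, 0.696]
force: [0.1, 0.7, 0.7]
finger_gap: 0.002
```

```bash
python3 d.py 0 -10 190; python3 look.py v top,270,100,390,210,6 side,230,90,350,190,6
```

```text
18.72 tcp [500.5   9.  231.1] deckTCP [ -1.4 -37.3 208.4] j [ 0.49  0.27 -0.63  2.25  0.73  0.2  -0.63]
F deck [0.6 0.7 0.5] M deck [0.03 0.47 0.04] gap 0.002
target [507.   37.5 215.9] d [0.0015 0.0185 0.0273] r [-0.24  0.01 -0.21]
```

View pics/v_top.png

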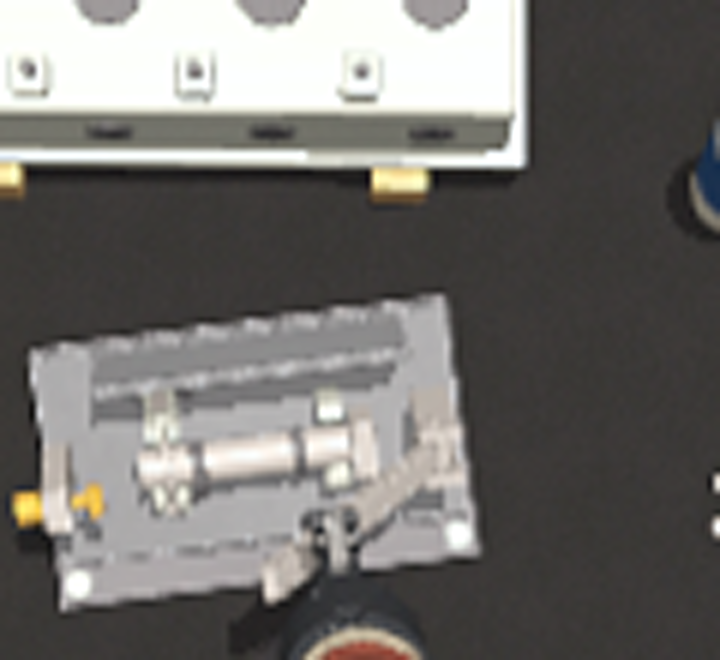

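View pics/v_side.png

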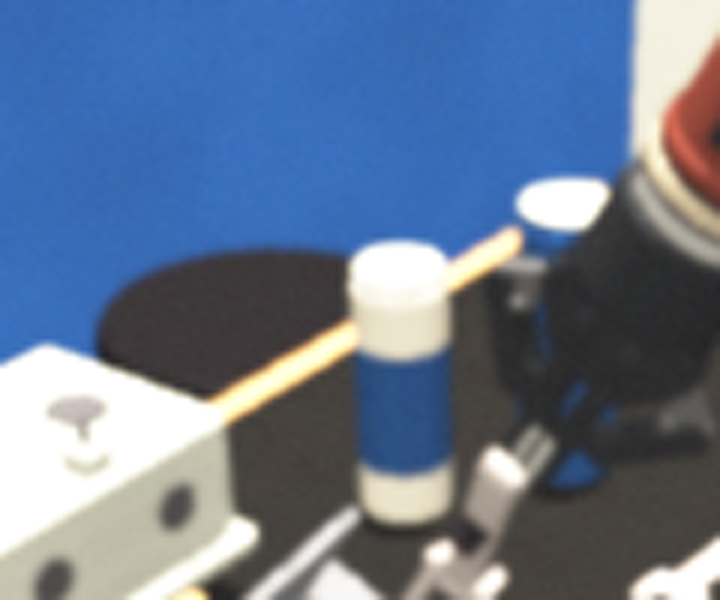

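Request:
{"name": "carry_out", "arguments": {
  "plan": [
    [[0.001, 0.009, 0.014], [-0.2, 0, 0], 255],
    [[0.0015, 0.018, 0.027], [-0.2, 0, 0], 255],
    [[0.0015, 0.03, 0.039], [-0.2, 0, 0], 255],
    [[0.0015, 0.042, 0.05], [-0.2, 0, 0], 255],
    [[0.0015, 0.056, 0.06], [-0.2, 0, 0], 255],
    [[0.0015, 0.07, 0.07], [-0.2, 0, 0], 255],
    [[0.0015, 0.078, 0.075], [-0.2, 0, 0], 255],
    [[0.0015, 0.078, 0.075], [-0.2, 0, 0], 255]
  ]
}}

```text
time_s: 19.48
tcp_pos: [525.9, 76.9, 168.3]
orientation: [-0.675, -0.219, -0.131, 0.692]
force: [-0.9, -0.2, 3.1]
finger_gap: -0.003
```

```bash
python3 d.py 0 50 105; python3 look.py w top,270,130,350,210,8 side,230,110,330,210,6
```

```text
19.48 tcp [525.9  76.9 168.3] deckTCP [ -2.9  26.4 136.7] j [-0.15  0.39 -0.09  2.26  1.64  0.09 -1.71]
F deck [ 0.7 -0.   3.2] M deck [0.09 0.29 0.02] gap -0.003
target [540.8 102.8 142.3] d [0.0035 0.0314 0.024 ] r [ 0.71 -0.39 -1.32]
```

View pics/w_top.png

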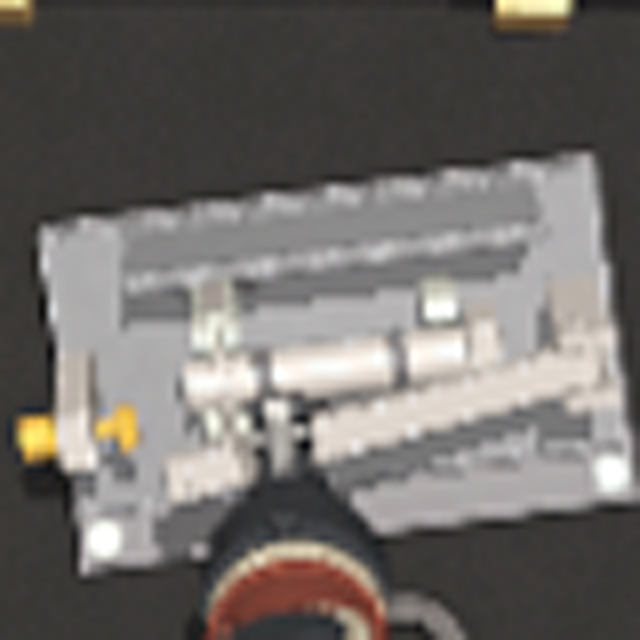

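View pics/w_side.png

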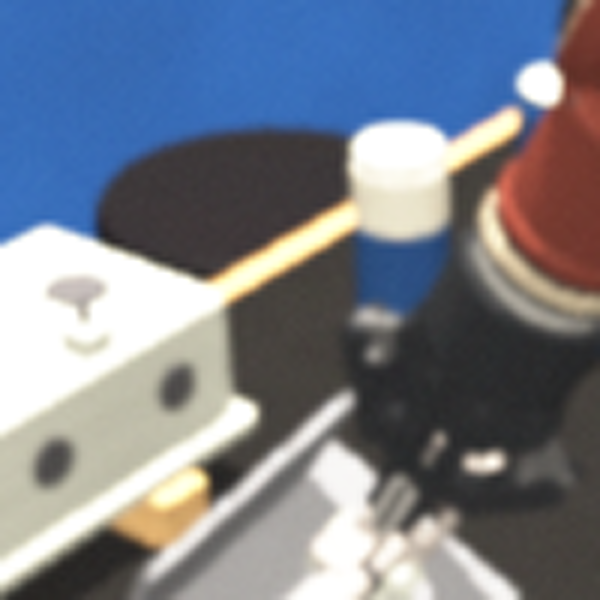

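Request:
{"name": "carry_out", "arguments": {
  "plan": [
    [[0.002, 0.005, 0.006], [0.3, -0.2, -0.6], 255],
    [[0.003, 0.012, 0.012], [0.7, -0.4, -1.3], 255],
    [[0.003, 0.02, 0.018], [0.7, -0.4, -1.3], 255],
    [[0.003, 0.028, 0.021], [0.7, -0.4, -1.3], 255],
    [[0.003, 0.034, 0.022], [0.7, -0.4, -1.3], 255],
    [[0.003, 0.034, 0.022], [0.7, -0.4, -1.3], 255],
    [[0.003, 0.034, 0.022], [0.7, -0.4, -1.3], 255]
  ]
}}

```text
time_s: 20.17
tcp_pos: [539.7, 100.7, 139.2]
orientation: [-0.669, -0.229, -0.134, 0.695]
force: [-0.3, -1.6, 0.4]
finger_gap: 0.002
```

```bash
python3 d.py 0 55 85; python3 look.py x top,270,130,350,210,8 side,230,140,330,240,6
```

```text
20.17 tcp [539.7 100.7 139.2] deckTCP [ -2.7  48.1 103.1] j [ 0.01  0.49 -0.37  2.26  1.98  0.26 -2.06]
F deck [-0.2 -1.5  0.5] M deck [-0.08  0.54 -0.01] gap 0.002
target [550.  109.2 125. ] d [0.0028 0.018  0.0069] r [-0.03 -0.01 -0.22]
```

View pics/x_top.png

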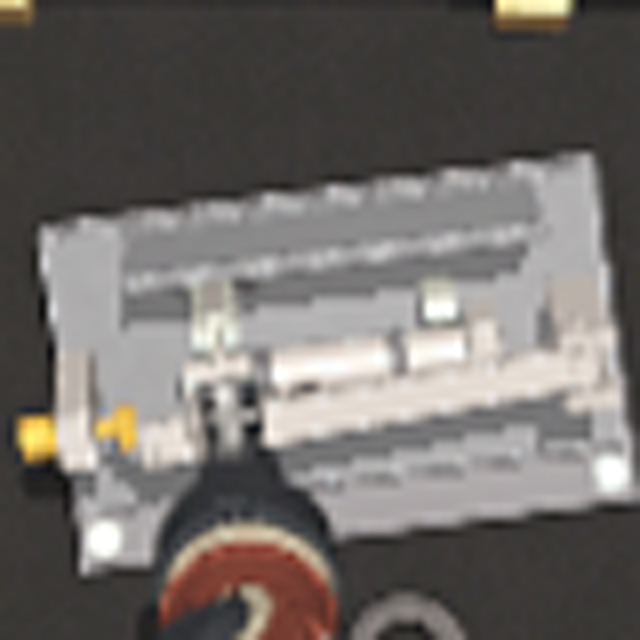

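View pics/x_side.png

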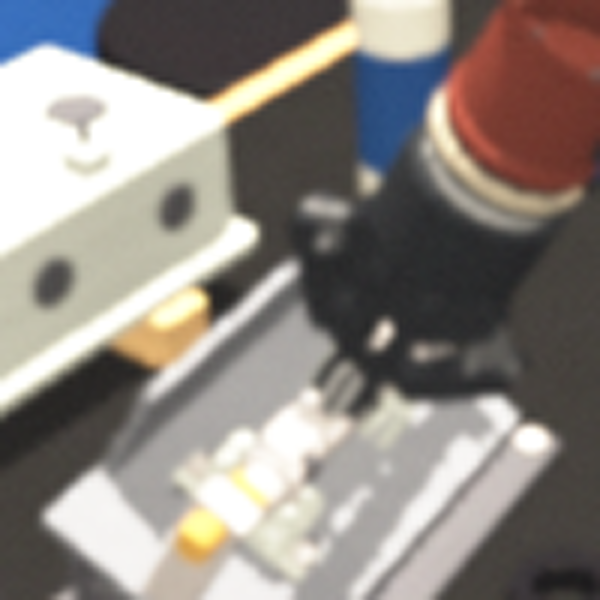

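Request:
{"name": "carry_out", "arguments": {
  "plan": [
    [[0.001, 0.005, 0.002], [0, 0, 0], 255],
    [[0.0028, 0.01, 0.005], [0, 0, 0], 255],
    [[0.0028, 0.015, 0.007], [0, 0, 0], 255],
    [[0.0028, 0.018, 0.007], [0, 0, 0], 255],
    [[0.0028, 0.018, 0.007], [0, 0, 0], 255]
  ]
}}

```text
time_s: 20.68
tcp_pos: [550.2, 111.6, 125.2]
orientation: [-0.668, -0.23, -0.133, 0.695]
force: [0.6, -0.6, 0.6]
finger_gap: -0.001
```

```bash
python3 d.py 0 58 78
```

```text
20.68 tcp [550.2 111.6 125.2] deckTCP [ 0.5 57.4 85. ] j [ 0.01  0.54 -0.4   2.24  2.01  0.3  -2.1 ]
F deck [ 0.7 -0.7  0.3] M deck [-0.16  0.49  0.01] gap -0.001
target [553.1 112.6 118.9] d [-0.0005  0.007   0.0006] r [-0.15  0.17 -0.12]
```

Now press past the plunger in small steps.

Request:
{"name": "carry_out", "arguments": {
  "plan": [
    [[0, 0.002, 0], [0, 0, 0], 255],
    [[0, 0.004, 0], [0, 0, 0], 255],
    [[0, 0.005, 0], [0, 0, 0], 255],
    [[0, 0.005, 0], [0, 0, 0], 255]
  ]
}}

```text
time_s: 21.02
tcp_pos: [552.5, 112.2, 121.1]
orientation: [-0.668, -0.231, -0.133, 0.695]
force: [-1.5, -1.4, 2.0]
finger_gap: 0.006
```

```bash
python3 d.py 0 58 78
```

```text
21.02 tcp [552.5 112.2 121.1] deckTCP [ 0.6 57.7 80.2] j [ 0.02  0.55 -0.41  2.24  2.03  0.31 -2.11]
F deck [-0.5 -1.1  2.6] M deck [-0.09  0.5   0.  ] gap 0.006
target [553.1 112.6 118.9] d [-0.0006  0.0022  0.0003] r [-0.2   0.17 -0.12]
```

Request:
{"name": "carry_out", "arguments": {
  "plan": [
    [[0, 0.0015, 0], [0, 0, 0], 255],
    [[0, 0.0025, 0], [0, 0, 0], 255],
    [[0, 0.0025, 0], [0, 0, 0], 255]
  ]
}}

```text
time_s: 21.27
tcp_pos: [553.7, 112.5, 118.9]
orientation: [-0.668, -0.23, -0.133, 0.695]
force: [-1.8, 0.0, 4.1]
finger_gap: -0.003
```

```bash
python3 d.py 0 58 74
```

```text
21.27 tcp [553.7 112.5 118.9] deckTCP [ 0.5 57.8 77.7] j [ 0.02  0.56 -0.42  2.23  2.03  0.32 -2.11]
F deck [0.5 0.3 4.5] M deck [0.06 0.39 0.03] gap -0.003
target [555.1 112.9 115.4] d [-0.0005  0.0037  0.0002] r [-0.21  0.17 -0.13]
```

Request:
{"name": "carry_out", "arguments": {
  "plan": [
    [[0, 0.001, 0], [0, 0, 0], 255],
    [[0, 0.002, 0], [0, 0, 0], 255],
    [[0, 0.002, 0], [0, 0, 0], 255]
  ]
}}

```text
time_s: 21.52
tcp_pos: [553.9, 112.5, 118.7]
orientation: [-0.668, -0.231, -0.133, 0.695]
force: [-11.4, -2.3, 18.7]
finger_gap: -0.001
```

```bash
python3 d.py 0 58 74
```

```text
21.52 tcp [553.9 112.5 118.7] deckTCP [ 0.5 57.8 77.4] j [ 0.02  0.56 -0.42  2.23  2.04  0.32 -2.12]
F deck [-0.7 -0.7 22. ] M deck [-0.27  0.63 -0.03] gap -0.001
target [555.1 112.9 115.4] d [-0.0005  0.0034  0.0002] r [-0.18  0.22 -0.02]
```

Request:
{"name": "carry_out", "arguments": {
  "plan": [
    [[0, 0.001, 0], [0, 0, 0], 255],
    [[0, 0.002, 0], [0, 0, 0], 255],
    [[0, 0.002, 0], [0, 0, 0], 255]
  ]
}}

```text
time_s: 21.77
tcp_pos: [554.0, 112.6, 118.4]
orientation: [-0.668, -0.232, -0.134, 0.694]
force: [-20.0, -4.5, 34.6]
finger_gap: 0.002
```

```bash
python3 d.py 0 58 74
```

```text
21.77 tcp [554.  112.6 118.4] deckTCP [ 0.6 57.8 77.1] j [ 0.02  0.56 -0.42  2.24  2.04  0.33 -2.12]
F deck [-0.4 -1.7 40.2] M deck [-0.54  0.74 -0.06] gap 0.002
target [555.1 112.9 115.4] d [-0.0006  0.0031  0.0002] r [-0.15  0.27  0.08]
```

Rigid stop at z≈77, which is about where the shut bar's top should be. I'll back off and look.

Request:
{"name": "carry_out", "arguments": {
  "plan": [
    [[0, -0.004, 0], [0, 0, 0], 255],
    [[0, -0.006, 0], [0, 0, 0], 255],
    [[0, -0.01, 0], [0, 0, 0], 255],
    [[0, -0.02, 0], [0, 0, 0], 255],
    [[0, -0.02, 0], [0, 0, 0], 255],
    [[0, -0.02, 0], [0, 0, 0], 255]
  ]
}}

```text
time_s: 22.27
tcp_pos: [545.9, 110.4, 132.5]
orientation: [-0.668, -0.23, -0.133, 0.695]
force: [0.5, 0.9, 0.3]
finger_gap: -0.001
```

```bash
python3 d.py 0 58 74; python3 look.py y top,270,130,350,210,8 side,230,170,310,250,8
```

```text
22.27 tcp [545.9 110.4 132.5] deckTCP [ 0.4 56.8 93.5] j [-0.    0.52 -0.38  2.24  1.98  0.28 -2.08]
F deck [ 0.6  0.8 -0. ] M deck [0.02 0.51 0.01] gap -0.001
target [555.1 112.9 115.4] d [-0.0003  0.0195  0.0012] r [-0.11  0.12 -0.15]
```

View pics/y_top.png

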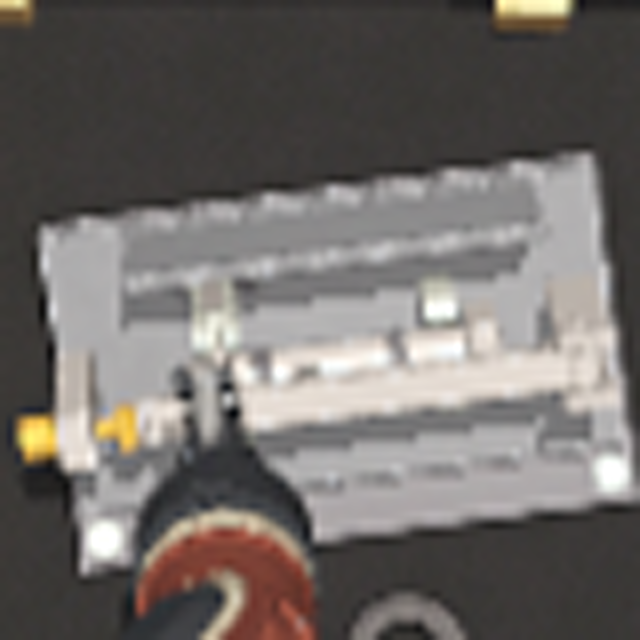

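View pics/y_side.png

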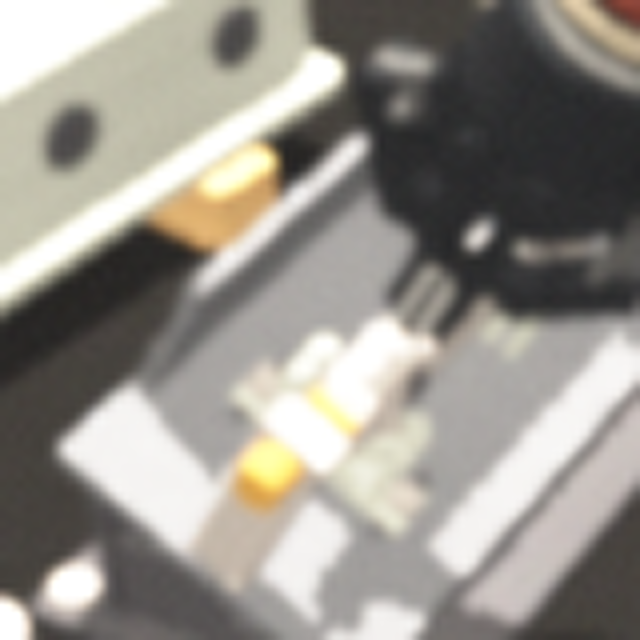

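Request:
{"name": "carry_out", "arguments": {
  "plan": [
    [[0, -0.03, 0], [0, 0, 0], 255],
    [[0, -0.06, 0], [0, 0, 0], 255],
    [[0, -0.1, -0.01], [0, 0, 0], 255],
    [[0, -0.13, -0.03], [0, 0, 0], 255],
    [[0, -0.15, -0.05], [0, 0, 0], 255],
    [[0, -0.15, -0.05], [0, 0, 0], 255]
  ]
}}

```text
time_s: 22.87
tcp_pos: [499.2, 72.4, 225.7]
orientation: [-0.67, -0.229, -0.135, 0.694]
force: [0.4, -1.1, 0.5]
finger_gap: 0.001
```

```bash
python3 d.py 0 58 74; python3 look.py z top,270,130,350,210,8 side,230,170,310,250,8
```

```text
22.87 tcp [499.2  72.4 225.7] deckTCP [  2.3  25.6 199.9] j [ 0.17  0.27 -0.48  2.26  0.98  0.22 -1.04]
F deck [ 0.5 -1.2  0.3] M deck [-0.04  0.53  0.03] gap 0.001
target [555.1 112.9 115.4] d [-0.0022  0.1259  0.0326] r [ 0.13 -0.09 -0.1 ]
```

View pics/z_top.png

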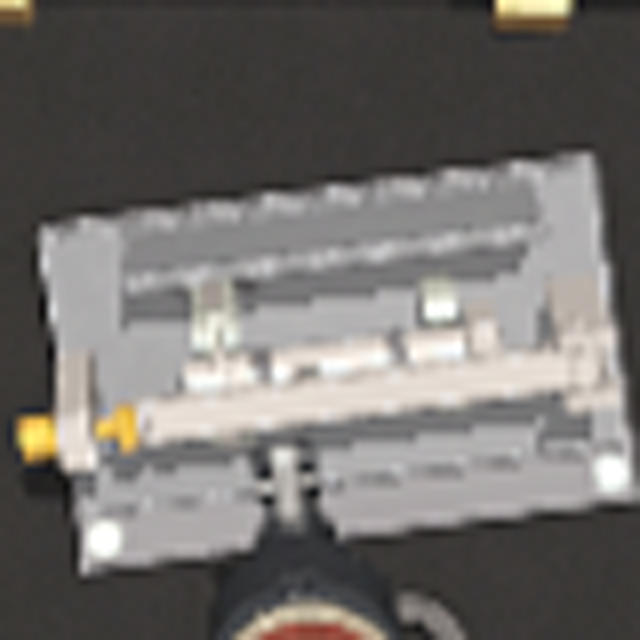

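View pics/z_side.png

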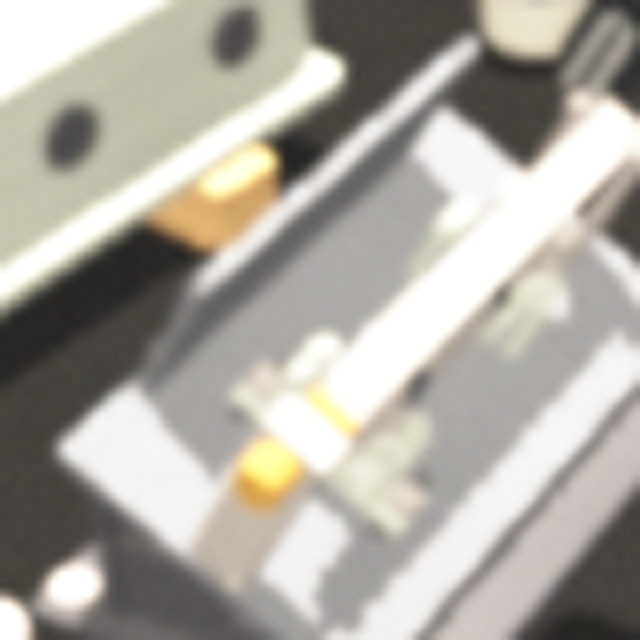

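In z_top the keeper lies along the deck, from the hinge at about (590,370) to its nose under the brass plunger at about (130,425). It stayed down after I let go. One last bystander check, then I hand in.

```bash
python3 look.py fin top,120,60,540,330,1.9 ; python3 -c "
import cv2;a=cv2.imread('pics/fin_top.png');print(a.shape)"
```

```text
(513, 798, 3)
```

View pics/fin_top.png

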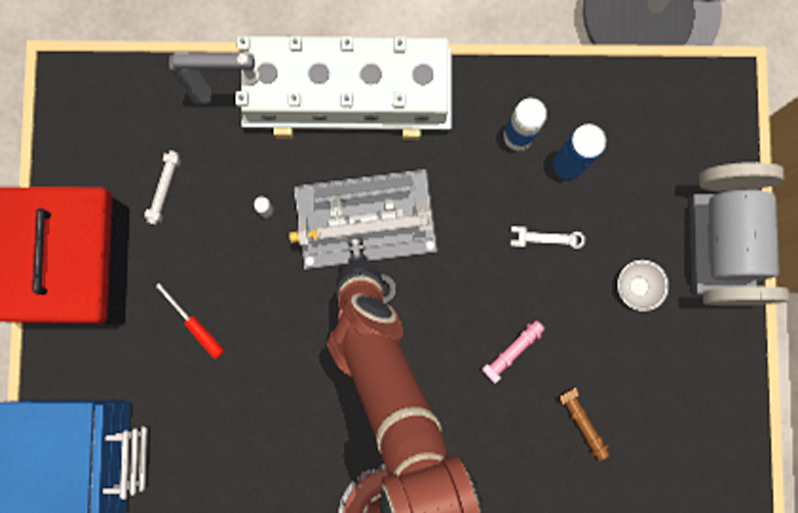

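Everything else is where it was: spanner (547,237), bowl (642,285), cans (525,122) and (580,150), socket (262,206), and the tape, partly hidden, at (388,288). I'm handing in the job.

```bash
python3 -c "
from station import robot
print(robot.close_job())"
```

```text
the job is handed in; nothing more can be done
None
```

The camshaft is in the rack with its flange in the twin saddle's gap, and the keeper is shut over it. I handed the job in at about 23 s of the 72 s allowed.

- **Camshaft:** I felt for the gap by lowering the flange at several places along the rack. It stopped about 30 mm out on either side and went on down to about 24–25 mm in between. Once both ends bore on the saddles I released it. The close top view showed the flange between the two cheeks and the shaft level.
- **Keeper:** I pushed the bar over with the closed fingers and pressed it down to a hard stop. After I lifted away it stayed down, with its nose under the plunger in both camera views.
- **Other things on the bench:** in the last top view they all stand where they were. The tape was partly hidden by the arm.

Three checks did not fully agree:
- **Rack height:** the camera fit put the rack about 4 mm lower than contact showed. The gap and home depth were settled by feel.
- **Shaft tilt:** my probing seems to have tilted the shaft slightly in the grip, so I levelled it against the saddles before letting go. The gap-to-cheek height difference felt about 6 mm, not the 10 mm described.
- **Pressing force:** the fingertips reached about 40 N on the keeper's stop, because it had already snapped shut and I kept pressing. That is the same figure as the limit set for the arm and gripper body. I did not see a separate force peak as the bar passed the plunger.

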